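# Fetch the amber jar from under the bedside rack with the reacher

### The job

The little six-sided amber glass jar has slid deep under the low wire rack, out of reach of a hand. Take the reacher that lies on the shelf by its grip, slide it lightly along the shelf (without bearing down on it) until its open jaws are around the jar, squeeze the trigger until they hold the jar firmly but gently (it is thin glass), draw it out standing upright until it is several centimetres clear in front of the rack, then let go of jar and reacher. Touch the jar with nothing but the reacher, do not ram the rack, and leave everything else where it is.

Things in the scene. Friction and masses are not known exactly. Their poses are not given: they have to be found in the camera images.
- reacher_grip (a point): Where to hold the reacher: half-way between the flat back of its grey handle (31 mm behind in x) and the flat front of its orange trigger (31 mm ahead), 62 mm over both at rest, 14 mm above the shelf. Both are 22 to 28 mm thick in z and over 70 mm long in y. x points along the shaft to the jaws, z up; the shaft's axis runs 48 mm to the -y side.
- trigger: Orange trigger. Pressed towards the handle it slides straight back along the shaft, at most 20 mm: its return spring takes 8 N to start, 12 N at 10 mm, 15.5 N at 20 mm. Each mm closes the jaw gap by about 2.7 mm; the linkage is springy. Each jaw presses with about a third of the force on the trigger beyond the spring. Released, it springs open. Origin in its middle.
- reacher_jaws (a point): Midway between the two rubber jaw pads, 403 mm ahead of the grip point in x and 48 mm to its -y side, 14 mm above the shelf; same axes. Pads 36 mm long, 20 mm tall, about 73 mm apart at rest, parallel when 38 mm apart (trigger near 13 mm). Jaw tips 20 mm ahead of this point, the black head (40 mm wide) ends 50 mm behind it. Open jaws are 105 mm wide outside.
- jar_mid (a point): Small six-sided amber glass jar with white cap, standing upright under the wire rack: 36 mm over the flats, 41.6 mm over the corners, 46 mm high, 0.09 to 0.18 kg. Point at its centre, 23 mm above the shelf; z up. Thin glass: hold it with 3 to 5 N at each jaw; less lets it slip, 7 N cracks it.
- rack: Fixed low steel rack. Origin: on the shelf, middle of the open front of its wire-topped bay (the gap): y points inward, z up. Bay 240 mm wide between 10 mm posts (x -120 to 120 mm), 220 mm deep, 64 mm clear under wires 30 mm apart, back closed by two rods. On the -x side (to -305 mm) a tray of bottles at 73 mm over a drawer, perhaps a little open.
- drawer_pull (a point): Finger pull of the white plastic drawer under the tray; a bystander.
- tin: Bystander: flat round tin, 44 mm across, 23 mm high, at the back of the gap behind the jar (its centre about 183 mm in). Origin under its centre.
- dropper_1: Bystander in the tray: amber dropper bottle, 33 mm across, 102 mm high. Origin under its centre.
- dropper_2: Bystander in the tray: amber dropper bottle like the first.
- bell: Bystander in the tray: steel call bell, 62 mm across, 44 mm high. Origin under its centre.
- organizer: Bystander in the tray: green seven-day pill organizer, 34 x 154 x 23 mm. Origin under its centre.
- mug: Bystander on the shelf: white mug, 76 mm across, 88 mm high. Origin under its centre.
- specs_case: Bystander on the shelf: blue spectacles case, 160 x 62 x 34 mm. Origin under its centre.
- jar: The jar itself; origin under its centre, z up (see jar_mid).
- reacher: Reacher (pick-up tool), 460 mm long, 28 mm thick, 0.2 kg, lying on its side so that jaws, handle and trigger all move level with the shelf; it slides along the shelf and need not be lifted. Origin on the shelf under the shaft, abreast of the grip point; axes as there.
- jaw_left: The reacher's jaw on the +y side; origin on its pivot, 335 mm ahead of the grip point.
- jaw_right: The reacher's jaw on the -y side; origin on its pivot.
- table: The pale birch shelf of the cart, 1.1 x 1.56 m, a flat top at height 0 on which everything stands. It scuffs if the reacher is pressed on it with more than 20 N.
Things that resemble listed ones, but are neither listed nor needed, are in the scene too. What is shaped like the jar but green or purple is not meant.

How it is judged (in metres and radians):
On the way, in this order (a step that is already met when the one before it is completed fails the run):
1. the trigger is squeezed so that both jaws grip the jar firmly (over 2.5 N each) while it stands in the gap (y of jar_mid in the frame of rack above 0.02 m and contact force between each of jaw_left, jaw_right and jar above 2.5 N), for 0.3 s.
2. the jar is drawn out of the gap in the grip of both jaws (y of jar_mid in the frame of rack below -0.022 m and contact force between each of jaw_left, jaw_right and jar above 0.5 N), for 0.1 s.
At the end, for the whole second after the job is handed in: The jar stands upright and still on the shelf, its middle 35 mm or more in front of the rack's open front, touched by nothing; the reacher is let go and lies flat and still on the shelf, off the jar; bystanders have not moved (y of jar_mid in the frame of rack below -0.035 m and height (world z) of jar below 0.006 m and angle between jar's own z axis and vertical below 0.1 rad and linear speed of jar below 0.01 m/s and contact force between reacher and jar below 0.05 N and angle between reacher's own z axis and vertical below 0.08 rad and height (world z) of reacher below 0.008 m and linear speed of reacher below 0.02 m/s).
It fails at once if a jaw presses on the jar with more than 7 N, or the reacher rams it (20 N in all) (contact force between any of jaw_left, jaw_right and jar above 7 N or contact force between reacher and jar above 20 N).
It fails at once if the jar is tipped over 0.35 rad, or the robot itself touches it (angle between jar's own z axis and vertical above 0.35 rad or contact force between any of the fingers, the arm and jar above 0.3 N).
It fails at once if the rack is rammed with more than 15 N (contact force between any of reacher, the fingers, the arm and rack above 15 N).
It fails at once if a bystander is shifted by more than 20 mm or the drawer by more than 15 mm (distance of any of tin, dropper_1, dropper_2, bell, organizer, mug, specs_case from where it was at the start of the episode above 0.02 m or distance of drawer_pull from where it was at the start of the episode above 0.015 m).
It fails at once if the reacher is pressed on the shelf with more than 20 N (contact force between reacher and table above 20 N).
It also fails if it takes over 66 s, if anything falls off the work surface, if the arm or the gripper's body presses on something with over 40 N, if the wrist force passes 120 N, or if a joint passes its speed limit or range.

### The arm

A 6-joint arm with a two-finger parallel gripper is mounted at the origin on the work surface. World frame = base frame: x ahead of the robot, y to its left, z up, the work surface at z = 0. Lengths are in m, angles in degrees, forces in N, time in s.
With the tool pointing down it reaches from about 0.35 to 0.875 m from the base axis. Payload 4.2 kg.
Tool frame: the origin (TCP) lies on the centre line of the jaws, within the pads' length; the fingertips stand 8 mm ahead of it and the grasp point (between the pads) lies 11 mm behind it; z points along the fingers, y is the direction in which the jaws open and shut (so a half turn about z gives the same grasp; the last joint's range is limited). The gripper opens to 87 mm and grips with 3 to 60 N. Pads are 19 mm wide; open, the fingers measure 117 mm over their backs; the gripper's body (75 mm by 190 mm) begins 51 mm behind the grasp point.
Start: joints at [81.509, 22.042, 0.453, 0, -68.411, -14.817], TCP at [0.247, 0.574, 0.231] pointing down, gripper open.
Joint ranges: [-179.83, 179.83], [-69.29, 118.12], [-61.27, 80.66], [-181.25, 117.63], [-171.15, -9.14], [-177.46, 177.46]. Speed limits (degrees/s): [159.86, 159.86, 180, 180, 180, 180].

### API

Orientations are given as a 3x3 rotation matrix whose columns are the frame's x, y, z axes.
In Python, from station import sense, capture, finish_job, recognise gives the robot as it stands.
- The arm moves only by the tool apply_moves, never from a script. Its argument "plan" is a list that holds one entry, the list of rows, each a list of 7 numbers: the opening in per cent of the stroke, from 0 (shut) to 100 (fully open), then the shift along the world's x, y, z in units of 25 mm (1.0 is 25 mm), then the turn, a rotation vector about the world's x, y, z in rad. A call has 1 to 12 rows; each row shifts and turns the pose as measured when the row begins; what a row does not reach is not made up. A row lasts 1/12 s, in which the tool goes at most 41.7 mm and 7.16 degrees, less where a joint would pass 70% of its speed; a pose out of reach is approached as far as the arm can. A call is refused whole if a number of a shift passes 1 or a number of a turn 0.125, either way. A call with a gripper value outside its range is refused whole. The fingers move at their own pace and stop on an object; the grip force is fixed at half the most. Time passes only in rows, so rows that do not move let the fingers close. It gives the time, the measured TCP pose, the force and the opening at its end, in the units of the state.
- sense(): the state, without advancing time (a new reading comes with each control period).
- capture(name): name is "side" or "top" or "wrist"; returns a dict with "pixels" (480x640x3 uint8, red, green, blue), "depth" (480x640 float32, m along the optical axis (not along the pixel's ray), 0 where there is no reading), "mtx" (3x3 intrinsics, pixels), "distortion" ([k1, k2, p1, p2, k3] as OpenCV has them; the pictures are not rectified), "R" (3x3) and "t" (3): a world point X has camera coordinates R X + t; the wrist camera has in their place "mount" (4x4, takes a point from camera to tool coordinates, whose origin is the TCP and whose axes are the flange's). Camera axes: x right, y down, z forward; pixel columns grow to the right and rows downward; lengths in m; the calibration is good to about 2 mm. A picture is of the moment at which its call begins: read the wrist's pose just before it.
- finish_job(): hands the job in, once; it reports no verdict.
Trained networks look in a picture, given as the dict that the camera call returned (one of the last four; its "shot" number tells which), for a name from the list of things; names that differ only in an ending like _2 or _b are one class to them, and where a whole thing is asked for, a point or a joint stands for the part that bears it (a point fixed in the world has none). Each returns a list of dicts, best first, with "score" (0 to 1); they miss things now and then, are a little off and sometimes report something else, mostly with a low value. They report only what shows in the picture. A call takes as long as a camera call. They do not tell look-alikes from the thing itself.
- recognise(label, picture): "at" ([x, y, z] in m, in the coordinates of the camera as it stood for that picture, good to about 4 mm: the middle of the surface that is visible of it).
The state is a dict: "time_s": time; "joints": joint angles; "joint_velocities": joint speeds; "effort": joint torques, N m; "tcp_pos": TCP position; "ee_rot": TCP orientation; "wrist_force": force on the tool from outside, world axes, zero at the start; "moment": the same for the moment, N m; "gripper_width": opening from 0.0 (shut) to 1.0 (fully open).
Only numpy, scipy, OpenCV 4.12 (cv2) and the standard library are available. Lean on these libraries where they do the work, as an engineer would, in place of code of your own. Each camera call takes 0.05 s, during which the arm holds its last target.

## Working session

There is one attempt and no reset: what is moved stays moved. The work goes in short steps, Python scripts to look and compute and a tool call to move; the robot and the scene stay as the last step left them, time stands still between calls to the robot, and variables do not carry over. Pictures are saved under pics/ and viewed, and the job is handed in when it is done.

Besides the shell and the picture viewer there is one more tool, called after "Emit:" by a JSON object that holds its "method" and its "body", one argument or row to a line. apply_moves: Moves the arm, as the interface text tells. Its arguments: {"type":"object","properties":{"plan":{"type":"array","items":{"type":"array","items":{"type":"array","items":{"type":"number"}}}}},"required":["plan"]}

```bash
ls; mkdir -p pics; cat > h.py <<'E'
import numpy as np, cv2
from station import sense, capture, finish_job, recognise
def save(c,n): cv2.imwrite('pics/'+n+'.png', c['pixels'][:,:,::-1])
def world(c,p,s=None):
    p=np.array(p,float)
    if 'R' in c: return np.array(c['R']).T@(p-np.array(c['t']))
    M=np.array(c['mount']); q=M[:3,:3]@p+M[:3,3]
    return np.array(s['ee_rot'])@q+np.array(s['tcp_pos'])
def pix(c,X,s=None):
    X=np.array(X,float)
    if 'R' in c: p=np.array(c['R'])@X+np.array(c['t'])
    else:
        M=np.array(c['mount']); q=np.array(s['ee_rot']).T@(X-np.array(s['tcp_pos'])); p=M[:3,:3].T@(q-M[:3,3])
    r=cv2.projectPoints(p.reshape(1,1,3),np.zeros(3),np.zeros(3),np.array(c['mtx'],float),np.array(c['distortion'],float))[0]
    return r.ravel()
def onplane(c,uv,z,s=None):
    n=cv2.undistortPoints(np.array(uv,float).reshape(1,1,2),np.array(c['mtx'],float),np.array(c['distortion'],float)).ravel()
    o=world(c,[0,0,0],s); d=world(c,[n[0],n[1],1],s)-o
    return o+d*(z-o[2])/d[2]
def rgbd(c,s=None):
    # world XYZ per pixel
    K=np.array(c['mtx'],float);D=np.array(c['distortion'],float)
    v,u=np.mgrid[0:480,0:640]
    n=cv2.undistortPoints(np.stack([u,v],-1).reshape(-1,1,2).astype(float),K,D).reshape(480,640,2)
    d=c['depth'].astype(float)
    P=np.stack([n[...,0]*d,n[...,1]*d,d],-1)
    if 'R' in c: return (P-np.array(c['t']))@np.array(c['R'])
    M=np.array(c['mount']);q=P@M[:3,:3].T+M[:3,3]
    return q@np.array(s['ee_rot']).T+np.array(s['tcp_pos'])
E
python3 - <<'E'
from h import *
s=sense();print({k:np.round(v,3).tolist() for k,v in s.items()})
for n in ['side','top','wrist']:
    s=sense();c=capture(n);save(c,n+'0')
    for l in ['reacher','trigger','jar','rack','jaw_left','jaw_right','tin','mug','reacher_grip','reacher_jaws']:
        try:
            for r in recognise(l,c)[:3]:
                w=world(c,r['at'],s);print(n,l,round(r['score'],2),w.round(3),pix(c,w,s).round())
        except Exception as e: print(n,l,e)
E
```

```text
pics
{'time_s': 0.0, 'joints': [81.51, 22.09, 0.38, -0.029, -68.41, -14.816], 'joint_velocities': [0.047, -0.043, -0.031, 0.007, 0.045, -0.065], 'effort': [-0.001, -39.067, 18.741, 4.22, 0.011, -0.0], 'tcp_pos': [0.247, 0.573, 0.229], 'ee_rot': [[0.918, -0.396, -0.001], [-0.396, -0.918, -0.002], [0.0, 0.002, -1.0]], 'wrist_force': [0.242, 0.624, -0.177], 'moment': [0.01, 0.061, -0.026], 'gripper_width': 1.001}
side reacher 0.69 [ 0.555 -0.168  0.016] [350. 198.]
side trigger 0.68 [ 0.533 -0.244  0.017] [361. 180.]
side jar 0.92 [0.599 0.367 0.03 ] [303. 373.]
side jar 0.84 [0.792 0.24  0.034] [223. 311.]
side jar 0.59 [0.451 0.185 0.033] [382. 307.]
side rack 0.64 [0.442 0.407 0.074] [382. 387.]
side jaw_left 0.46 [0.509 0.119 0.015] [358. 286.]
side jaw_right 0.66 [0.583 0.129 0.017] [325. 285.]
side tin 0.85 [0.6   0.434 0.022] [298. 405.]
side mug 0.7 [ 0.767 -0.21   0.055] [271. 170.]
side reacher_grip 0.69 [ 0.558 -0.164  0.022] [348. 198.]
side reacher_grip 0.24 [0.356 0.406 0.133] [432. 375.]
side reacher_jaws 0.67 [ 0.561 -0.166  0.023] [347. 197.]
top reacher 0.97 [ 0.556 -0
[... 163 characters left out ...]
. 224.]
top jar 0.6 [0.788 0.229 0.049] [267. 144.]
top jar 0.52 [ 0.532 -0.237  0.022] [461. 244.]
top rack 0.33 [ 0.532 -0.24   0.024] [462. 244.]
top jaw_left 0.56 [0.594 0.349 0.042] [218. 224.]
top jaw_left 0.47 [0.506 0.107 0.021] [319. 259.]
top tin 0.6 [0.596 0.433 0.018] [188. 225.]
top tin 0.52 [0.353 0.392 0.128] [190. 328.]
top tin 0.25 [0.39  0.252 0.033] [259. 308.]
top mug 0.95 [ 0.767 -0.229  0.043] [455. 148.]
top reacher_grip 0.95 [ 0.561 -0.189  0.023] [441. 233.]
top reacher_grip 0.51 [0.602 0.434 0.023] [186. 223.]
top reacher_grip 0.39 [0.783 0.056 0.031] [338. 146.]
top reacher_jaws 0.72 [ 0.556 -0.19   0.021] [441. 235.]
wrist rack 0.55 [0.319 0.416 0.07 ] [473.  63.]
```

View pics/side0.png

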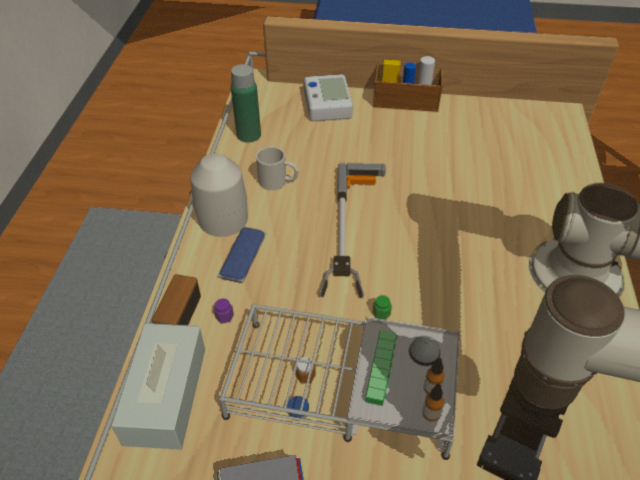

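View pics/top0.png

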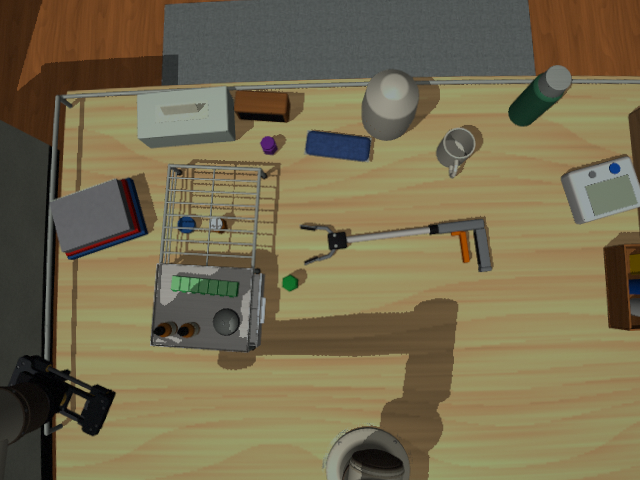

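The targets show clearly. The shaft runs along world +y, with the jaws at top-image (320,240). There are three jar-like things:
- Amber with white cap under the wires: side (303,373), top (217,224). This one matches the description.
- Green: side (382,307).
- Purple: side (223,311).

Next I'll take close crops and measure.

```bash
python3 - <<'E'
from h import *
s=sense()
c=capture('side');d=capture('top')
a=cv2.resize(c['pixels'][290:440,210:370,::-1],None,fx=4,fy=4,interpolation=cv2.INTER_CUBIC)
cv2.imwrite('pics/cropjar.png',a[:600])
b=cv2.resize(d['pixels'][150:300,150:350,::-1],None,fx=4,fy=4,interpolation=cv2.INTER_CUBIC)
cv2.imwrite('pics/croptop.png',b[:600])
W=rgbd(d); np.savez('d.npz',W=W,rgb=d['pixels'],side=rgbd(c),srgb=c['pixels'])
# reacher shaft: points z 8..40mm in region
for nm,W in (('top',W),('side',rgbd(c))):
    m=(W[...,2]>.008)&(W[...,2]<.045)&(W[...,0]>.47)&(W[...,0]<.63)&(W[...,1]>-.15)&(W[...,1]<.03)
    P=W[m]; print(nm,m.sum(),P[:,2].mean())
    mu=np.polyfit(P[:,1],P[:,0],1);print('x = a y + b',mu, np.degrees(np.arctan(mu[0])))
    m=(W[...,2]>.008)&(W[...,2]<.05)&(W[...,0]>.42)&(W[...,0]<.66)&(W[...,1]>-.35)&(W[...,1]<.2)
    P=W[m];
    for y in np.arange(-.3,.18,.02):
        q=P[abs(P[:,1]-y)<.003]
        if len(q): print(round(y,2),len(q),q[:,0].min().round(3),q[:,0].max().round(3),q[:,2].max().round(3))
E
```

```text
top 469 0.01989460620534411
x = a y + b [-0.07373834  0.55668464] -4.217263403153767
-0.3 66 0.469 0.551 0.032
-0.28 153 0.467 0.594 0.034
-0.26 25 0.568 0.592 0.034
-0.24 118 0.492 0.589 0.031
-0.22 35 0.555 0.588 0.032
-0.2 26 0.562 0.585 0.032
-0.18 26 0.56 0.582 0.027
-0.16 21 0.561 0.579 0.029
-0.14 16 0.561 0.576 0.024
-0.12 20 0.559 0.574 0.025
-0.1 18 0.557 0.572 0.025
-0.08 13 0.557 0.57 0.022
-0.06 12 0.556 0.568 0.024
-0.04 13 0.553 0.566 0.024
-0.02 21 0.551 0.566 0.026
0.0 20 0.443 0.564 0.025
0.02 14 0.548 0.562 0.025
0.04 19 0.535 0.598 0.026
0.06 42 0.531 0.57 0.033
0.08 75 0.512 0.581 0.032
0.1 17 0.506 0.586 0.02
0.12 22 0.502 0.589 0.027
0.14 23 0.494 0.589 0.028
0.16 6 0.446 0.458 0.023
side 338 0.019084330185999563
x = a y + b [-0.09358469  0.559845  ] -5.346435831880323
-0.3 32 0.474 0.561 0.03
-0.28 133 0.472 0.594 0.034
-0.26 13 0.495 0.595 0.03
-0.24 106 0.494 0.593 0.035
-0.22 18 0.561 0.593 0.029
-0.2 18 0.567 0.591 0.03
-0.18 24 0.565 0.589 0.03
-0.16 19 0.564 0.587 0.027
-0.14 8 0.567 0.58 0.024
-0.12 9 0.565 0.577 0.022
-0.1 9 0.563 0.576 0.023
-0.08 13 0.561 0.574 0.023
-0.06 11 0.562 0.572 0.025
-0.04 9 0.557 0.569 0.024
-0.02 9 0.557 0.567 0.025
0.0 8 0.555 0.568 0.02
0.02 16 0.551 0.565 0.026
0.04 13 0.537 0.575 0.027
0.06 31 0.535 0.573 0.032
0.08 79 0.514 0.583 0.031
0.1 14 0.508 0.589 0.021
0.12 24 0.505 0.589 0.026
0.14 29 0.496 0.593 0.025
0.16 1 0.456 0.456 0.042
```

View pics/cropjar.png

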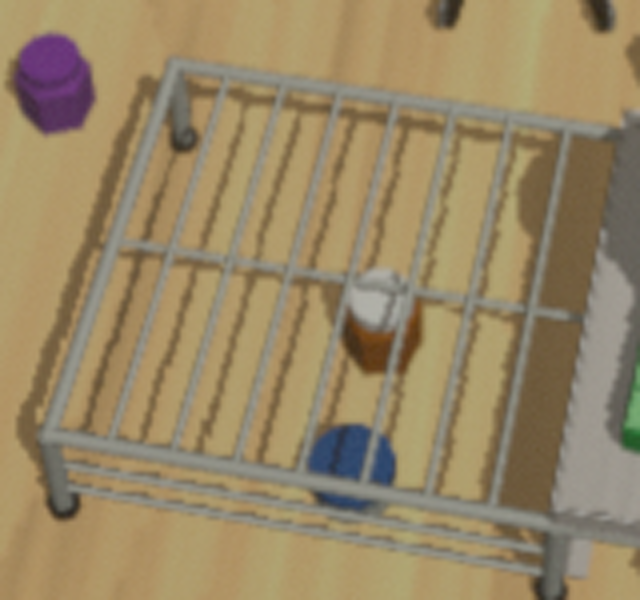

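View pics/croptop.png

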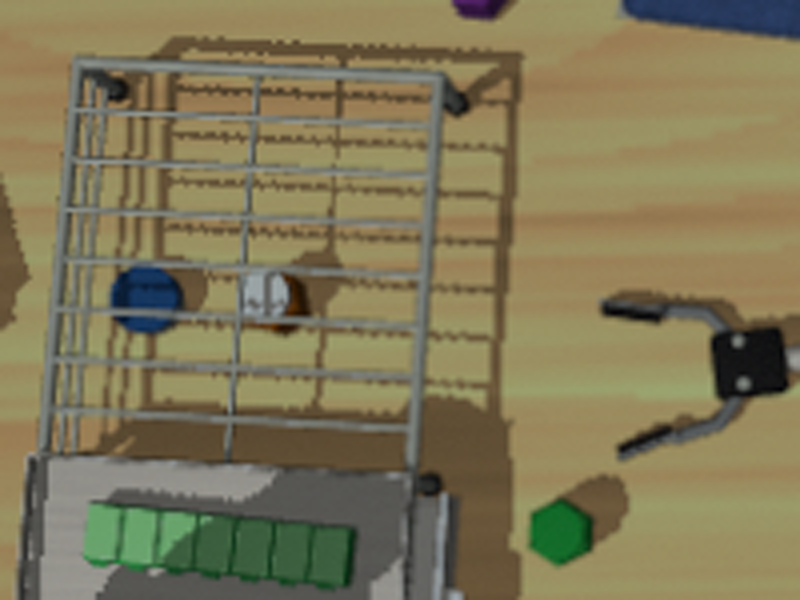

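```bash
python3 - <<'E'
from h import *
c=capture('side');d=capture('top')
T=lambda u,v:(150+u/4,150+v/4)
S=lambda u,v:(210+u/4,290+v/4)
pr=lambda n,x:print(n,np.round(x,4))
for n,p in (('front bar far',(443,75)),('front bar near',(413,465)),('back far',(78,62)),('back near',(45,455))):
    pr('top '+n,onplane(d,T(*p),.068))
for n,p in (('foot far',(457,102)),('foot near',(430,487)),('backfoot far',(117,90))): pr('top '+n,onplane(d,T(*p),.006))
for n,p in (('front bar far',(175,66)),('front bar near',(610,132)),('back far',(48,436)),('back near',(552,522))): pr('side '+n,onplane(c,S(*p),.068))
for n,p in (('foot ffar',(183,140)),('foot bfar',(64,505)),('foot bnear',(550,590))): pr('side '+n,onplane(c,S(*p),.006))
pr('jar cap top',onplane(d,T(264,293),.046)); pr('jar cap side',onplane(c,S(378,290),.046))
pr('jar bottom edge side', onplane(c,S(381,372),.0))
pr('tin top',onplane(d,T(147,300),.023)); pr('tin side',onplane(c,S(352,466),.023))
pr('green jar',onplane(d,T(561,531),.046))
pr('jawtip near',onplane(d,T(622,452),.024));pr('jawtip far',onplane(d,T(605,307),.024))
pr('jawtip near',onplane(c,(361,295),.024));pr('jawtip far',onplane(c,(324,294),.024))
# trigger/handle faces from color
for nm,cc in(('top',d),('side',c)):
    W=rgbd(cc);rgb=cc['pixels'].astype(int)
    m=(rgb[...,0]>150)&(rgb[...,1]<140)&(rgb[...,1]>60)&(rgb[...,2]<60)&(W[...,0]>.45)&(W[...,0]<.6)&(W[...,1]>-.32)&(W[...,1]<-.15)
    v,u=np.nonzero(m);print(nm,'orange px',u.min(),u.max(),v.min(),v.max(),W[m].min(0).round(3),W[m].max(0).round(3),W[m].mean(0).round(3),m.sum())
    m=(W[...,2]>.02)&(W[...,2]<.045)&(W[...,0]>.45)&(W[...,0]<.54)&(W[...,1]>-.35)&(W[...,1]<-.18)
    for x in np.arange(.47,.54,.01):
        q=W[m&(abs(W[...,0]-x)<.003)]
        if len(q): print('x',x.round(2),np.sort(q[:,1]).round(3)[[0,-1]],len(q))
a=np.vstack([cv2.resize(d['pixels'][210:280,420:500,::-1],(640,560),interpolation=cv2.INTER_CUBIC)])
cv2.imwrite('pics/grip.png',a)
E
```

```text
top front bar far [0.721  0.2407 0.068 ]
top front bar near [0.4888 0.2599 0.068 ]
top back far [0.7366 0.4634 0.068 ]
top back near [0.4992 0.4797 0.068 ]
top foot far [0.7196 0.2419 0.006 ]
top foot near [0.4783 0.2604 0.006 ]
top backfoot far [0.7345 0.4599 0.006 ]
side front bar far [0.7205 0.2444 0.068 ]
side front bar near [0.4902 0.2592 0.068 ]
side back far [0.7368 0.4634 0.068 ]
side back near [0.4993 0.4789 0.068 ]
side foot ffar [0.7206 0.2476 0.006 ]
side foot bfar [0.7358 0.4661 0.006 ]
side foot bnear [0.4981 0.4818 0.006 ]
jar cap top [0.5956 0.3538 0.046 ]
jar cap side [0.5978 0.3534 0.046 ]
jar bottom edge side [0.5945 0.3725 0.    ]
tin top [0.5966 0.4332 0.023 ]
tin side [0.5988 0.4382 0.023 ]
green jar [0.449  0.1759 0.046 ]
jawtip near [0.4962 0.1405 0.024 ]
jawtip far [0.5848 0.1493 0.024 ]
jawtip near [0.4999 0.1516 0.024 ]
jawtip far [0.5821 0.1588 0.024 ]
top orange px 452 468 232 261 [ 0.492 -0.253  0.015] [ 0.564 -0.217  0.03 ] [ 0.53  -0.243  0.024] 121
x 0.47 [-0.306 -0.28 ] 23
x 0.48 [-0.307 -0.281] 24
x 0.49 [-0.306 -0.243] 33
x 0.5 [-0.304 -0.24 ] 43
x 0.51 [-0.301 -0.239] 45
x 0.52 [-0.301 -0.238] 45
x 0.53 [-0.301 -0.239] 38
x 0.54 [-0.297 -0.239] 16
side orange px 347 375 176 185 [ 0.494 -0.258  0.005] [ 0.568 -0.217  0.03 ] [ 0.537 -0.242  0.022] 126
x 0.47 [-0.283 -0.283] 1
x 0.48 [-0.31  -0.279] 16
x 0.49 [-0.305 -0.279] 17
x 0.5 [-0.304 -0.241] 27
x 0.51 [-0.303 -0.236] 29
x 0.52 [-0.303 -0.239] 23
x 0.53 [-0.303 -0.235] 25
x 0.54 [-0.298 -0.242] 11
```

View pics/grip.png

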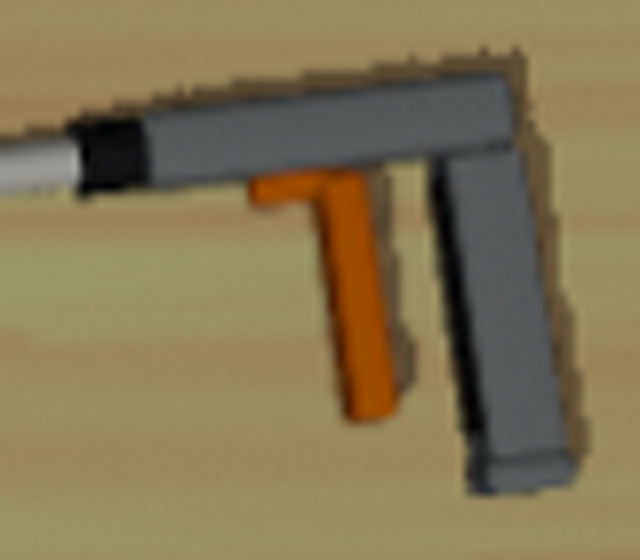

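```bash
python3 - <<'E'
from h import *
s=sense();c=capture('wrist');print(np.round(c['mount'],4).tolist(),np.round(c['mtx'],1).tolist())
o=world(c,[0,0,0],s);f=world(c,[0,0,1],s)-o;print('cam pos',o.round(3),'fwd',f.round(3))
E
```

```text
[[0.0004, -0.9675, -0.2527, 0.0682], [1.0, 0.0004, -0.0001, -0.0008], [0.0002, -0.2527, 0.9675, -0.1543], [0.0, 0.0, 0.0, 1.0]] [[396.3, 0.0, 317.8], [0.0, 396.3, 245.4], [0.0, 0.0, 1.0]]
cam pos [0.31  0.548 0.385] fwd [-0.232  0.1   -0.968]
```

View pics/wrist0.png

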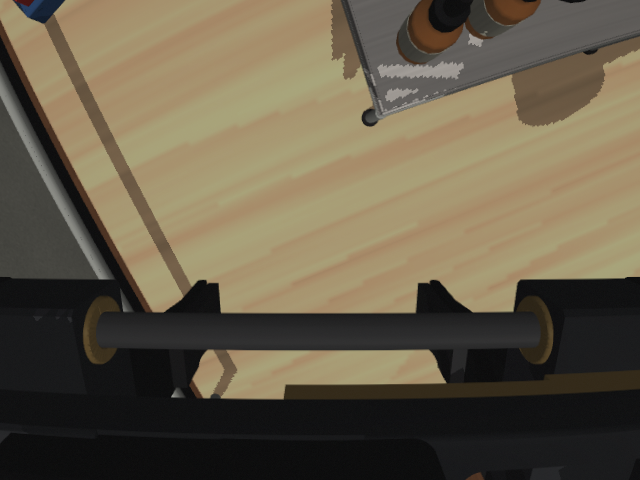

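Emit:
{"method": "apply_moves", "body": {
  "plan": [
    [[100,0,0,1,0,0,0],[100,0,0,1,0,0,0],[100,0,0,1,0,0,0],[100,0.8,-1,0,0,0,0.05],[100,0.8,-1,0,0,0,0.05],[100,0.8,-1,0,0,0,0.05],[100,0.8,-1,0,0,0,0.05],[100,0.8,-1,0,0,0,0.05],[100,0.8,-1,0,0,0,0.05],[100,0.8,-1,0,0,0,0.05],[100,0.8,-1,0,0,0,0.05],[100,0.8,-1,0,0,0,0.05]]
  ]
}}

```text
time_s: 2.9
tcp_pos: [0.4292, 0.3428, 0.3081]
ee_rot: [[0.997, 0.076, 0.004], [0.076, -0.997, 0.001], [0.004, -0.001, -1.0]]
wrist_force: [0.6, 0.0, -0.8]
gripper_width: 1.0
```

Emit:
{"method": "apply_moves", "body": {
  "plan": [
    [[100,0.5,-0.7,0,0,0,0.005],[100,0.5,-0.7,-0.8,0,0,0.005],[100,0.4,-0.7,-0.9,0,0,0.005],[100,0.2,0,-0.9,0,0,0],[100,0,0,-0.5,0,0,0],[100,0,0,0,0,0,0]]
  ]
}}

```text
time_s: 3.4
tcp_pos: [0.4749, 0.2814, 0.2311]
ee_rot: [[0.996, 0.084, 0.01], [0.084, -0.996, 0.006], [0.01, -0.005, -1.0]]
wrist_force: [-1.1, 0.5, 0.5]
gripper_width: 1.004
```

```bash
python3 - <<'E'
from h import *
s=sense();c=capture('wrist');save(c,'wrist1');print(s['tcp_pos'])
for l in ['jar','tin']:
  for r in recognise(l,c)[:3]:
    w=world(c,r['at'],s);print(l,round(r['score'],2),w.round(4),pix(c,w,s).round())
np.savez('w1.npz',c=c,s=s)
p=pix(c,[.5965,.354,.046],s);print(p)
u,v=int(p[0]),int(p[1]);v0=max(0,v-50);u0=max(0,u-80)
cv2.imwrite('pics/w1jar.png',cv2.resize(c['pixels'][v0:v0+110,u0:u0+150,::-1],None,fx=5,fy=5,interpolation=cv2.INTER_CUBIC));print(u0,v0)
E
```

```text
[0.47491884 0.28144344 0.23112319]
jar 0.84 [0.4509 0.1837 0.0501] [427. 262.]
jar 0.83 [0.5963 0.3472 0.0455] [252.  73.]
tin 0.56 [0.6009 0.4366 0.0224] [156.  66.]
[243.87905019  71.79749533]
163 21
```

View pics/w1jar.png

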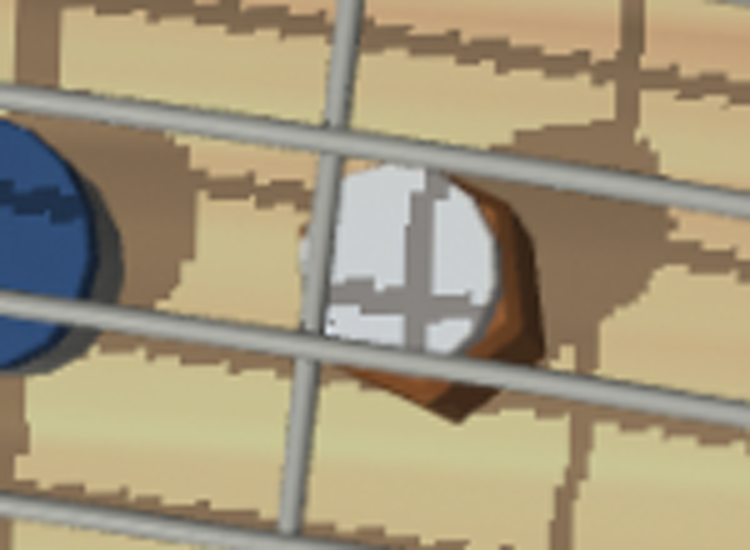

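View pics/wrist1.png

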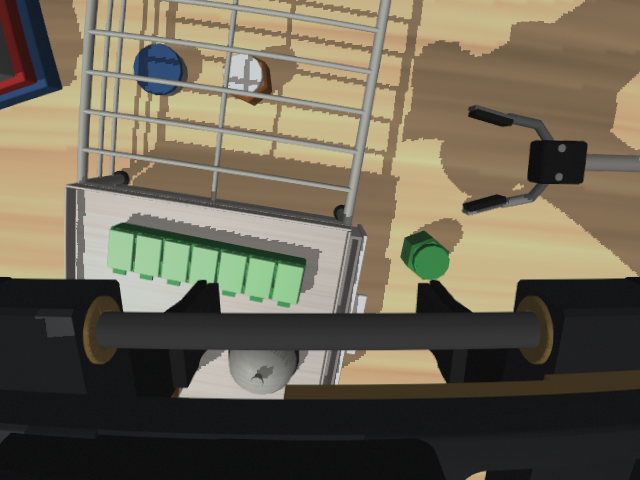

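```bash
python3 - <<'E'
from h import *
z=np.load('w1.npz',allow_pickle=True);c=z['c'].item();s=z['s'].item()
f=lambda u,v,h:onplane(c,(163+(u+.5)/5-.5,21+(v+.5)/5-.5),h,s)
A=f(458,422,0);B=f(545,357,0);C=f(528,210,.035);print(A,B,C,np.linalg.norm(A-B),'AB dir yaw',np.degrees(np.arctan2(*(B-A)[[1,0]])))
for h in (.044,.046):print('cap',f(412,262,h))
# fit hexagon model: given center, yaw, draw overlay
def hexp(cx,cy,yaw,z):
    return [(cx+.0208*np.cos(np.radians(yaw+60*k)),cy+.0208*np.sin(np.radians(yaw+60*k)),z) for k in range(6)]
import itertools
best=None
for cx in np.arange(.585,.612,.001):
  for cy in np.arange(.342,.366,.001):
    for yaw in range(0,60,2):
      H=np.array(hexp(cx,cy,yaw,0))
      e=min(np.linalg.norm(H-A,axis=1))+min(np.linalg.norm(H-B,axis=1))
      if best is None or e<best[0]: best=(e,cx,cy,yaw)
print(best)
img=cv2.resize(c['pixels'][21:131,163:313,::-1],None,fx=5,fy=5,interpolation=cv2.INTER_CUBIC)
e,cx,cy,yaw=best
for h,col in((0,(0,255,0)),(.034,(255,0,255))):
  P=np.array([[(q[0]-163+.5)*5-.5,(q[1]-21+.5)*5-.5] for q in (pix(c,X,s) for X in hexp(cx,cy,yaw,h))],int)
  cv2.polylines(img,[P],True,col,1)
cv2.imwrite('pics/fit.png',img)
# reacher: project model
for nm,uv,h in (('head c',(557,162),.028),('tip far outer',(470,108),.024),('tip near',(464,208),.024),('rack foot near',(342,214),.005),('front bar near',(352,190),.068),('front bar far',(388,0),.068),('drawer',(364,236),.05)):
  print(nm,onplane(c,uv,h,s).round(4))
E
```

```text
[0.57490891 0.35175133 0.        ] [0.58781659 0.33623309 0.        ] [0.60711541 0.33619844 0.035     ] 0.020184747651505887 AB dir yaw -50.24716368022728
cap [0.59594221 0.35341922 0.044     ]
cap [0.59562533 0.35303286 0.046     ]
(np.float64(0.0009801703754397561), np.float64(0.595), np.float64(0.35600000000000004), 10)
head c [0.5495 0.0701 0.028 ]
tip far outer [0.5877 0.1579 0.024 ]
tip near [0.4987 0.149  0.024 ]
rack foot near [0.4799 0.2604 0.005 ]
front bar near [0.5102 0.2587 0.068 ]
front bar far [0.6534 0.2462 0.068 ]
drawer [0.4696 0.2425 0.05  ]
```

View pics/fit.png

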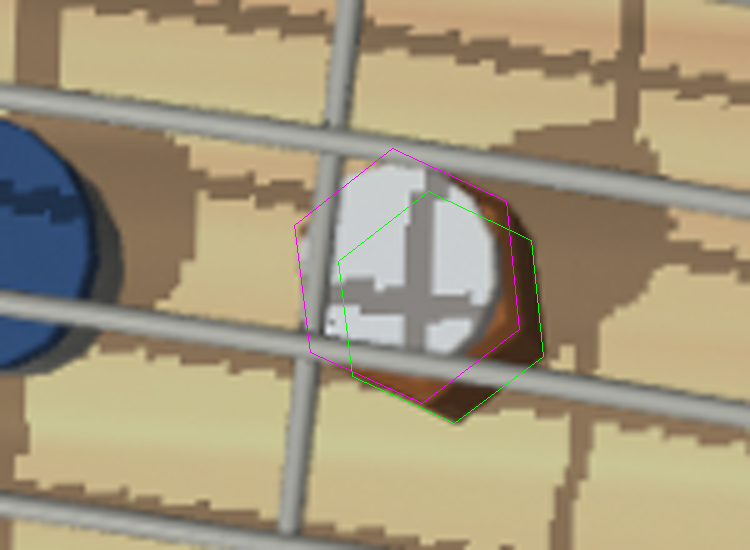

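Emit:
{"method": "apply_moves", "body": {
  "plan": [
    [[100,0.1,-1,0,0,0,0],[100,0.1,-1,0,0,0,0],[100,0.1,-1,0,0,0,0],[100,0.1,-1,0,0,0,0],[100,0.1,-1,0,0,0,0],[100,0.1,-1,0,0,0,0],[100,0.1,-1,0,0,0,0],[100,0.1,-1,0,0,0,0],[100,0.1,-1,0,0,0,0],[100,0.1,-1,0,0,0,0],[100,0.1,-1,0,0,0,0],[100,0.1,-1,0,0,0,0]]
  ]
}}

```text
time_s: 4.55
tcp_pos: [0.5137, -0.0146, 0.256]
ee_rot: [[0.992, 0.112, 0.053], [0.11, -0.994, 0.027], [0.055, -0.021, -0.998]]
wrist_force: [0.7, -0.2, -0.3]
gripper_width: 1.002
```

Emit:
{"method": "apply_moves", "body": {
  "plan": [
    [[100,0.1,-1,0,0,0,0],[100,0.1,-1,0,0,0,0],[100,0.1,-1,0,0,0,0],[100,0.1,-1,0,0,0,0],[100,0.1,-1,0,0,0,0],[100,0.1,-1,0,0,0,0],[100,0.1,-1,0,0,0,0],[100,0.1,-1,0,0,0,0],[100,0.1,-0.8,0,0,0,0],[100,0,0,0,0,0,0]]
  ]
}}

```text
time_s: 5.38
tcp_pos: [0.5451, -0.245, 0.2759]
ee_rot: [[0.989, 0.121, 0.088], [0.119, -0.993, 0.023], [0.09, -0.012, -0.996]]
wrist_force: [0.3, -0.0, 0.9]
gripper_width: 1.003
```

```bash
python3 - <<'E'
from h import *
s=sense();print(s['joints'],s['tcp_pos'],s['wrist_force'])
c=capture('wrist');save(c,'wrist2');np.savez('w2.npz',c=c,s=s)
for l in ['trigger','reacher_grip']:
  for r in recognise(l,c)[:2]:
    w=world(c,r['at'],s);print(l,round(r['score'],2),w.round(4),pix(c,w,s).round())
E
```

```text
[ -9.8233271   15.74767982  -1.49414485  -2.32467382 -68.0226958
 107.52636106] [ 0.54513195 -0.24503996  0.27585723] [ 0.25081719 -0.01039069  0.88585949]
trigger 0.81 [ 0.5386 -0.2475  0.0243] [323. 239.]
trigger 0.49 [0.5807 0.0907 0.0157] [ 25. 163.]
reacher_grip 0.67 [ 0.5612 -0.1964  0.0238] [277. 211.]
```

View pics/wrist2.png

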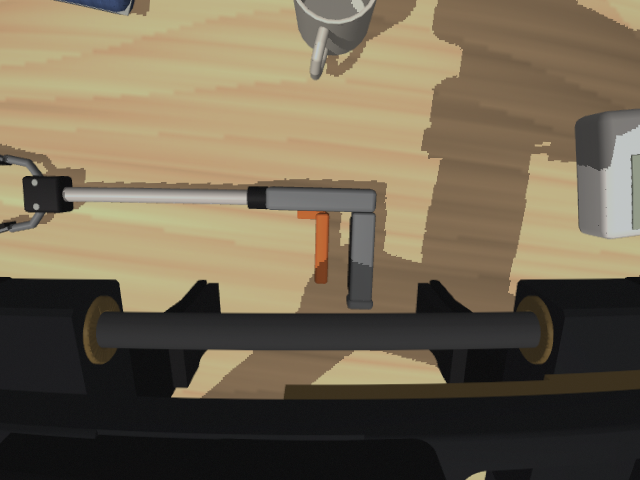

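```bash
cat >> h.py <<'E'
from scipy.spatial.transform import Rotation as Ro
def need(x,y,z,yaw):
    s=sense();a=np.radians(yaw)
    R=np.array([[np.cos(a),np.sin(a),0],[np.sin(a),-np.cos(a),0],[0,0,-1]])
    rv=Ro.from_matrix(R@np.array(s['ee_rot']).T).as_rotvec()
    d=(np.array([x,y,z])-s['tcp_pos'])
    print('t',s['time_s'],'tcp',np.round(s['tcp_pos'],4),'F',np.round(s['wrist_force'],1),'w',round(s['gripper_width'],3),'=mm',round(87*s['gripper_width'],1))
    print('mm',(d*1000).round(1),'units',(d/.025).round(2),'rot',rv.round(4))
E
python3 - <<'E'
from h import *
z=np.load('w2.npz',allow_pickle=True);c=z['c'].item();s=z['s'].item()
im=cv2.resize(c['pixels'][180:315,240:390,::-1],None,fx=5,fy=5,interpolation=cv2.INTER_CUBIC)[:600]
P=im
def mdl(g,h):
    a=np.radians(h);u=np.array([np.cos(a),np.sin(a)]);v=np.array([-u[1],u[0]])
    def w(x,y,zz): 
        q=np.array(g)+x*u+y*v; q=pix(c,[*q,zz],s); return (int((q[0]-240+.5)*5),int((q[1]-180+.5)*5))
    cv2.line(im,w(.031,.03,.026),w(.031,-.03,.026),(0,255,0),1)
    cv2.line(im,w(-.031,.03,.026),w(-.031,-.03,.026),(0,255,0),1)
    cv2.line(im,w(-.05,-.048,.026),w(.1,-.048,.026),(255,0,255),1)
    cv2.circle(im,w(0,0,.014),4,(0,0,255),-1)
mdl((.5345,-.270),95.2)
cv2.imwrite('pics/grip2.png',im)
need(.5345,-.270,.12,5.2)
E
```

```text
t 5.5333 tcp [ 0.5444 -0.242   0.2754] F [ 0.4 -0.1 -0. ] w 0.999 =mm 86.9
mm [  -9.9  -28.  -155.4] units [-0.4  -1.12 -6.22] rot [-0.0232  0.0875 -0.0325]
```

View pics/grip2.png

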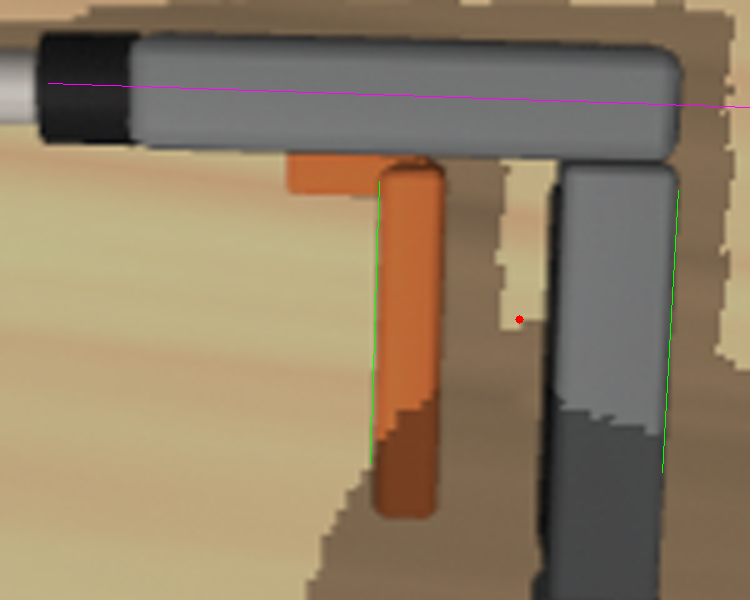

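Emit:
{"method": "apply_moves", "body": {
  "plan": [
    [[100,-0.2,-0.4,-0.9,-0.012,0.045,-0.016],[100,-0.2,-0.4,-0.9,-0.012,0.045,-0.016],[100,0,-0.3,-0.9,0,0,0],[100,0,0,-0.9,0,0,0],[100,0,0,-0.9,0,0,0],[100,0,0,-0.9,0,0,0],[100,0,0,-0.8,0,0,0],[100,0,0,0,0,0,0]]
  ]
}}

```text
time_s: 6.2
tcp_pos: [0.5375, -0.2598, 0.1235]
ee_rot: [[0.994, 0.106, 0.009], [0.106, -0.994, -0.005], [0.009, 0.006, -1.0]]
wrist_force: [-0.3, -1.4, 0.1]
gripper_width: 1.0
```

```bash
python3 -c "
from h import *
need(.5345,-.270,.013,5.2)"
```

```text
t 6.2 tcp [ 0.5375 -0.2598  0.1235] F [-0.3 -1.4  0.1] w 1.0 =mm 87.0
mm [  -3.   -10.2 -110.5] units [-0.12 -0.41 -4.42] rot [ 0.0049  0.0091 -0.015 ]
```

Emit:
{"method": "apply_moves", "body": {
  "plan": [
    [[100,-0.12,-0.4,-0.4,0.005,0.009,-0.015],[100,0,0,-0.7,0,0,0],[100,0,0,-0.7,0,0,0],[100,0,0,-0.7,0,0,0],[100,0,0,-0.4,0,0,0],[100,0,0,0,0,0,0]]
  ]
}}

```text
time_s: 6.7
tcp_pos: [0.5399, -0.2684, 0.0559]
ee_rot: [[0.995, 0.097, 0.011], [0.097, -0.995, -0.004], [0.011, 0.005, -1.0]]
wrist_force: [-1.1, 0.8, -0.1]
gripper_width: 0.999
```

```bash
python3 -c "
from h import *
need(.5345,-.270,.013,5.2)"
```

```text
t 6.7 tcp [ 0.5399 -0.2684  0.0559] F [-1.1  0.8 -0.1] w 0.999 =mm 86.9
mm [ -5.4  -1.6 -42.9] units [-0.22 -0.06 -1.72] rot [ 0.0036  0.0112 -0.0063]
```

Emit:
{"method": "apply_moves", "body": {
  "plan": [
    [[100,-0.25,-0.06,-0.5,0.004,0.011,-0.006],[100,-0.05,0,-0.6,0,0.003,0],[100,-0.05,0,-0.4,0,0,0],[100,0,0,0,0,0,0]]
  ]
}}

```text
time_s: 7.03
tcp_pos: [0.5332, -0.2707, 0.0202]
ee_rot: [[0.996, 0.091, 0.003], [0.091, -0.996, -0.001], [0.003, 0.001, -1.0]]
wrist_force: [-0.7, 0.4, 0.0]
gripper_width: 0.993
```

```bash
python3 -c "
from h import *
need(.5345,-.270,.013,5.2)"
```

```text
t 7.0333 tcp [ 0.5332 -0.2707  0.0202] F [-0.7  0.4  0. ] w 0.993 =mm 86.4
mm [ 1.3  0.7 -7.2] units [ 0.05  0.03 -0.29] rot [ 0.0012  0.0028 -0.0005]
```

Emit:
{"method": "apply_moves", "body": {
  "plan": [
    [[90,0.05,0,-0.28,0,0,0],[80,0,0,0,0,0,0],[75,0,0,0,0,0,0],[72,0,0,0,0,0,0],[70,0,0,0,0,0,0],[70,0,0,0,0,0,0],[70,0,0,0,0,0,0]]
  ]
}}

```text
time_s: 7.62
tcp_pos: [0.5363, -0.2715, 0.0152]
ee_rot: [[0.996, 0.091, 0.007], [0.091, -0.996, -0.003], [0.007, 0.003, -1.0]]
wrist_force: [1.1, -0.5, -1.4]
gripper_width: 0.707
```

```bash
python3 -c "
from h import *
need(.5345,-.270,.013,5.2)"
```

```text
t 7.6167 tcp [ 0.5363 -0.2715  0.0152] F [ 1.1 -0.5 -1.4] w 0.707 =mm 61.6
mm [-1.8  1.5 -2.2] units [-0.07  0.06 -0.09] rot [ 0.0026  0.0071 -0.0008]
```

Emit:
{"method": "apply_moves", "body": {
  "plan": [
    [[69,-0.3,0.08,0,0.001,0.004,-0.02],[69,-0.45,0.12,0,0,0,-0.035],[69,-0.5,0.14,0,0,0,-0.037],[69,-0.5,0.14,0,0,0,-0.037],[69,-0.5,0.14,0,0,0,-0.037]]
  ]
}}

```text
time_s: 8.03
tcp_pos: [0.4791, -0.2555, 0.0151]
ee_rot: [[0.996, -0.085, 0.005], [-0.085, -0.996, -0.003], [0.005, 0.003, -1.0]]
wrist_force: [1.1, 0.0, -1.4]
gripper_width: 0.689
```

```bash
python3 -c "
from h import *
need(.392,-.232,.014,-20)"
```

```text
t 8.0333 tcp [ 0.4791 -0.2555  0.0151] F [ 1.1  0.  -1.4] w 0.689 =mm 59.9
mm [-87.1  23.5  -1.1] units [-3.49  0.94 -0.04] rot [ 0.0037  0.0047 -0.2636]
```

Emit:
{"method": "apply_moves", "body": {
  "plan": [
    [[69,-0.5,0.13,0,0.002,0.003,-0.037],[69,-0.5,0.13,0,0,0,-0.037],[69,-0.5,0.13,0,0,0,-0.037],[69,-0.5,0.13,0,0,0,-0.037],[69,-0.5,0.13,0,0,0,-0.037],[69,-0.5,0.13,0,0,0,-0.037],[69,-0.3,0.1,0,0,0,-0.02],[69,0,0,0,0,0,0]]
  ]
}}

```text
time_s: 8.7
tcp_pos: [0.3844, -0.2305, 0.0155]
ee_rot: [[0.939, -0.343, -0.003], [-0.343, -0.939, 0.0], [-0.003, 0.001, -1.0]]
wrist_force: [-0.1, -0.0, -0.5]
gripper_width: 0.699
```

```bash
python3 - <<'E'
from h import *
need(.392,-.232,.014,-20)
c=capture('top');save(c,'top1');d=capture('side');save(d,'side1')
cv2.imwrite('pics/top1c.png',cv2.resize(c['pixels'][130:330,150:500,::-1],None,fx=2.2,fy=2.2))
E
```

```text
t 8.7 tcp [ 0.3844 -0.2305  0.0155] F [-0.1 -0.  -0.5] w 0.699 =mm 60.8
mm [ 7.6 -1.5 -1.5] units [ 0.3  -0.06 -0.06] rot [-0.0003 -0.0035  0.0009]
```

View pics/top1c.png

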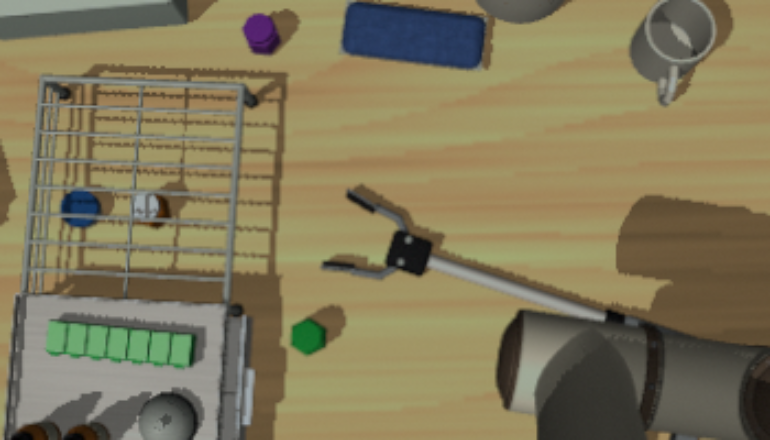

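View pics/side1.png

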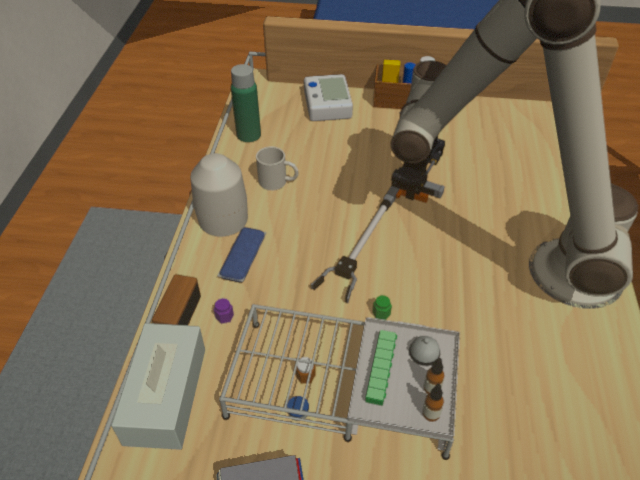

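```bash
cat >> h.py <<'E'
def jaw(x,y,yaw,sq=0):
    a=np.radians(yaw+90);u=np.array([np.cos(a),np.sin(a)]);v=np.array([-u[1],u[0]])
    g=np.array([x,y]); return g+.403*u-.048*v, u, v   # jaw pt if centred
def grip(jx,jy,head):
    a=np.radians(head);u=np.array([np.cos(a),np.sin(a)]);v=np.array([-u[1],u[0]])
    return np.array([jx,jy])-.403*u+.048*v
E
python3 - <<'E'
from h import *
s=sense();c=capture('top');d=capture('side')
p=s['tcp_pos'];yaw=np.degrees(np.arctan2(s['ee_rot'][1][0],s['ee_rot'][0][0]))
j,u,v=jaw(p[0],p[1],yaw);print('yaw',yaw,'jaw',j,'head end',j-.05*u,'head mid~',j-.068*u)
f=lambda a,b:(150+a/2.2,130+b/2.2)
H=onplane(c,f(409,252),.028);A=onplane(c,f(348,191),.024);B=onplane(c,f(324,265),.024);print('top head',H,A,B,(A+B)/2)
H=onplane(d,(346,268),.028);A=onplane(d,(316,287),.024);B=onplane(d,(349,298),.024);print('side',H,A,B,(A+B)/2)
print('tips pred',j+.02*u)
for nm,cc in (('top',c),('side',d)):
    W=rgbd(cc); 
    # shaft points: near predicted shaft line
    q=W[...,:2]-(j-.2*u); a=q@u; b=q@v
    m=(W[...,2]>.012)&(W[...,2]<.04)&(abs(b)<.02)&(a>-.03)&(a<.09)
    pf=np.polyfit(a[m],b[m],1);print(nm,m.sum(),'lat off at 0',pf[1],'slope deg',np.degrees(np.arctan(pf[0])))
E
```

```text
yaw -19.938975141356675 jaw [0.56904827 0.13143041] head end [0.55199731 0.08442759] head mid~ [0.54585897 0.06750658]
top head [0.53890268 0.06593383 0.028     ] [0.60885657 0.13197906 0.024     ] [0.5271185  0.15991622 0.024     ] [0.56798753 0.14594764 0.024     ]
side [0.54056249 0.08012227 0.028     ] [0.60242464 0.14112865 0.024     ] [0.52567876 0.16331843 0.024     ] [0.5640517  0.15222354 0.024     ]
tips pred [0.57586865 0.15023154]
top 328 lat off at 0 0.0038202288644883157 slope deg 0.12806673338566332
side 240 lat off at 0 0.0013688999038367114 slope deg 0.385056427986411
```

Emit:
{"method": "apply_moves", "body": {
  "plan": [
    [[69,0.05,0.5,0,0,0,0],[69,0.05,0.9,0,0,0,0],[69,0.05,0.9,0,0,0,0],[69,0.05,0.9,0,0,0,0],[69,0.05,0.9,0,0,0,0],[69,0.05,0.9,0,0,0,0],[69,0,0.6,0,0,0,0],[69,0,0,0,0,0,0]]
  ]
}}

```text
time_s: 9.57
tcp_pos: [0.4025, -0.0869, 0.0153]
ee_rot: [[0.939, -0.343, 0.005], [-0.343, -0.939, -0.002], [0.005, -0.0, -1.0]]
wrist_force: [0.0, -0.4, -2.8]
gripper_width: 0.692
```

```bash
python3 - <<'E'
from h import *
g=grip(.5757,.2873,70);need(g[0],g[1],.014,-20)
c=capture('top');d=capture('side')
cv2.imwrite('pics/top2c.png',cv2.resize(c['pixels'][150:300,150:350,::-1],None,fx=4,fy=4,interpolation=cv2.INTER_CUBIC))
cv2.imwrite('pics/side2c.png',cv2.resize(d['pixels'][260:410,230:430,::-1],None,fx=4,fy=4,interpolation=cv2.INTER_CUBIC))
E
```

```text
t 9.5667 tcp [ 0.4025 -0.0869  0.0153] F [ 0.  -0.4 -2.8] w 0.692 =mm 60.2
mm [-9.7 11.9 -1.3] units [-0.39  0.48 -0.05] rot [0.0017 0.0049 0.0009]
```

View pics/top2c.png

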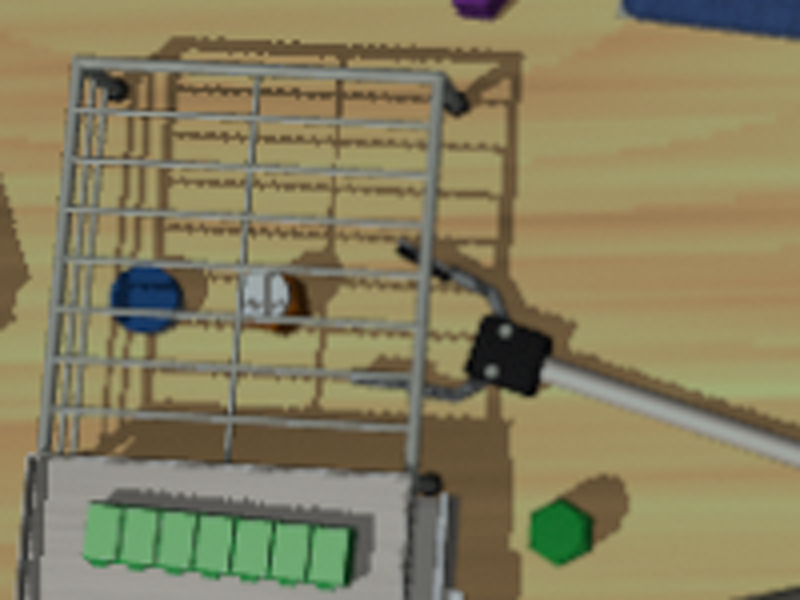

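View pics/side2c.png

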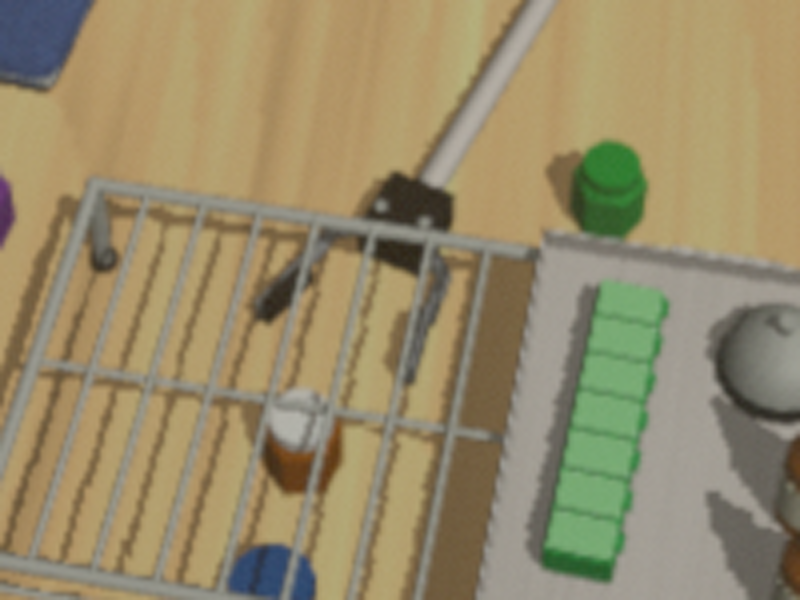

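```bash
python3 - <<'E'
from h import *
s=sense();c=capture('top');d=capture('side')
T=lambda a,b:onplane(c,(150+a/4,150+b/4),.025)[:2]
S=lambda a,b:onplane(d,(230+a/4,260+b/4),.025)[:2]
p=s['tcp_pos'];yaw=np.degrees(np.arctan2(s['ee_rot'][1][0],s['ee_rot'][0][0]))
j,u,v=jaw(p[0],p[1],yaw);jar=np.array([.5955,.3545])
print('pred jaw',j,'jar rel',(jar-j)@u,(jar-j)@v)
for n,P in (('top',[T(555,371),T(795,455),T(498,350),T(403,246),T(355,378)]),('side',[S(437,185),S(540,0),S(405,215),S(262,312),S(408,376)])):
    print(n,[(round((q-j)@u*1000,1),round((q-j)@v*1000,1)) for q in P])
for n,cc in (('top',c),('side',d)):
    W=rgbd(cc);q=W[...,:2]-j;a=q@u;b=q@v
    m=(W[...,2]>.012)&(W[...,2]<.03)&(abs(b)<.025)&(a>-.25)&(a<-.11)
    for lo in np.arange(-.25,-.1,.03):
        k=m&(a>lo)&(a<lo+.03)
        if k.sum()>5: print(n,round(lo+.015,3),k.sum(),(b[k].mean()*1000).round(1),(b[k].min()*1000).round(1),(b[k].max()*1000).round(1))
    m=(W[...,2]>.025)&(W[...,2]<.05)&(abs(b)<.035)&(a>-.105)&(a<-.03)
    print(n,'head',(a[m].min(),a[m].max(),b[m].min(),b[m].max()))
E
```

```text
pred jaw [0.58619116 0.27347617] jar rel 0.07926824793149917 0.01918490108475946
top [(np.float64(-101.2), np.float64(5.3)), (np.float64(-255.3), np.float64(6.6)), (np.float64(-64.0), np.float64(4.4)), (np.float64(13.0), np.float64(-37.2)), (np.float64(13.3), np.float64(48.9))]
side [(np.float64(-93.1), np.float64(10.0)), (np.float64(-242.2), np.float64(4.0)), (np.float64(-67.0), np.float64(3.5)), (np.float64(23.5), np.float64(-35.1)), (np.float64(24.0), np.float64(50.8))]
top -0.235 83 3.0 -5.0 10.7
top -0.205 81 3.2 -5.0 10.9
top -0.175 76 3.2 -4.6 10.3
top -0.145 81 3.1 -5.3 10.5
top -0.115 53 3.0 -5.1 10.7
top head (np.float64(-0.09139354364138652), np.float64(-0.04750214593908938), np.float64(-0.0163520744818647), np.float64(0.02300332187038043))
side -0.235 71 1.7 -7.1 8.8
side -0.205 65 1.7 -6.5 8.6
side -0.175 76 1.8 -7.4 9.0
side -0.145 73 2.3 -6.1 9.8
side -0.115 51 2.4 -6.9 9.2
side head (np.float64(-0.0920043997960706), np.float64(-0.045939934164077476), np.float64(-0.01847748732261901), np.float64(0.021098752970610302))
```

Emit:
{"method": "apply_moves", "body": {
  "plan": [
    [[69,-0.3,0.1,-0.02,0,0.003,0],[69,-0.3,0.1,0,0,0,0],[69,0.05,0.3,0,0,0,0],[69,0.05,0.4,0,0,0,0],[69,0,0,0,0,0,0]]
  ]
}}

```text
time_s: 10.18
tcp_pos: [0.3883, -0.0684, 0.0152]
ee_rot: [[0.935, -0.354, 0.004], [-0.354, -0.935, -0.002], [0.004, 0.0, -1.0]]
wrist_force: [0.1, 0.3, -1.7]
gripper_width: 0.694
```

```bash
cat >> h.py <<'E'
def rel(jar=(.5955,.3545),off=(.003,.004)):
    s=sense();p=s['tcp_pos'];yaw=np.degrees(np.arctan2(s['ee_rot'][1][0],s['ee_rot'][0][0]))
    j,u,v=jaw(p[0],p[1],yaw);j=j+off[0]*u+off[1]*v;q=np.array(jar)-j
    print('yaw',yaw.round(2),'jar ahead mm',(q@u*1000).round(1),'left mm',(q@v*1000).round(1),'u',u.round(3),'v',v.round(3))
E
python3 -c "
from h import *
need(.4,.0,.0145,-20);rel()"
```

```text
t 10.1833 tcp [ 0.3883 -0.0684  0.0152] F [ 0.1  0.3 -1.7] w 0.694 =mm 60.4
mm [11.7 68.4 -0.7] units [ 0.47  2.74 -0.03] rot [0.0015 0.0039 0.0133]
yaw -20.76 jar ahead mm 62.9 left mm 0.2 u [0.354 0.935] v [-0.935  0.354]
```

Emit:
{"method": "apply_moves", "body": {
  "plan": [
    [[69,0.14,0.3,-0.02,0,0.003,0.006],[69,0.16,0.45,0,0,0,0.006],[69,0.16,0.45,0,0,0,0],[69,0.16,0.45,0,0,0,0],[69,0.12,0.3,0,0,0,0],[69,0,0,0,0,0,0]]
  ]
}}

```text
time_s: 10.68
tcp_pos: [0.4047, -0.0189, 0.0151]
ee_rot: [[0.938, -0.346, -0.003], [-0.347, -0.938, -0.002], [-0.002, 0.003, -1.0]]
wrist_force: [-0.2, -0.5, -1.3]
gripper_width: 0.687
```

```bash
python3 - <<'E'
from h import *
need(.4,.0,.0145,-20);rel()
c=capture('top');d=capture('side')
cv2.imwrite('pics/top3c.png',cv2.resize(c['pixels'][180:260,160:280,::-1],None,fx=6,fy=6,interpolation=cv2.INTER_CUBIC))
cv2.imwrite('pics/side3c.png',cv2.resize(d['pixels'][300:420,240:380,::-1],None,fx=5,fy=5,interpolation=cv2.INTER_CUBIC))
E
```

```text
t 10.6833 tcp [ 0.4047 -0.0189  0.0151] F [-0.2 -0.5 -1.3] w 0.687 =mm 59.8
mm [-4.7 18.9 -0.6] units [-0.19  0.75 -0.02] rot [ 0.0022 -0.0029  0.0048]
yaw -20.27 jar ahead mm 10.4 left mm -5.6 u [0.347 0.938] v [-0.938  0.347]
```

View pics/top3c.png

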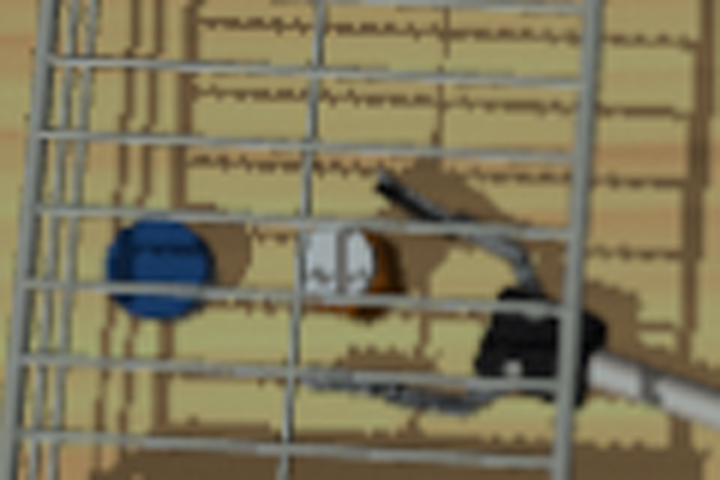

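View pics/side3c.png

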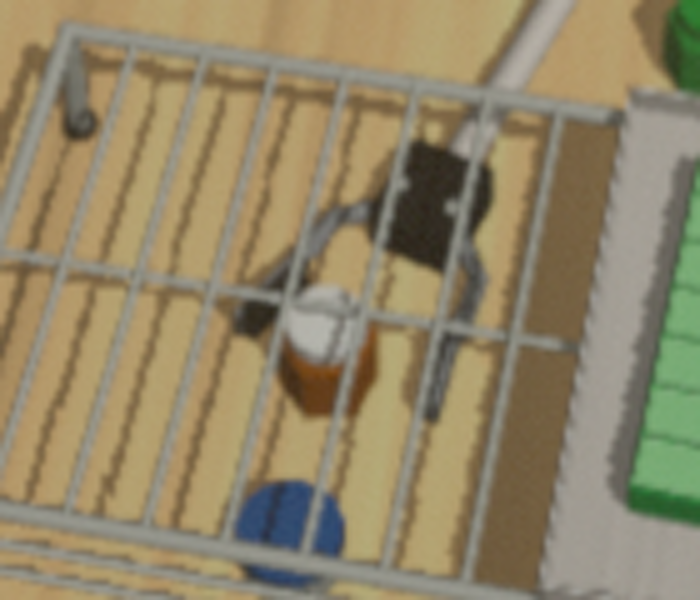

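```bash
python3 - <<'E'
from h import *
s=sense();c=capture('top');d=capture('side')
T=lambda a,b,z=.02:onplane(c,(160+a/6,180+b/6),z)[:2]
S=lambda a,b,z=.02:onplane(d,(240+a/5,300+b/5),z)[:2]
a=np.radians(69.73);u=np.array([np.cos(a),np.sin(a)]);v=np.array([-u[1],u[0]])
for n,R,L,H,J in (('top',T(383,185),T(310,378),T(540,345,.028),T(337,264,.046)),('side',S(243,325),S(432,412),S(430,205,.028),S(323,325,.046))):
    print(n,'R',R,'L',L,'H',H,'J',J)
    for k,q in (('R',R),('L',L),('H',H)): print(k,'rel jar: ahead',((q-J)@u*1000).round(1),'left',((q-J)@v*1000).round(1))
E
```

```text
top R [0.62995734 0.34095312] L [0.55070379 0.37116448] H [0.56107691 0.27445916] J [0.59381109 0.35340013]
R rel jar: ahead 0.8 left -38.2
L rel jar: ahead 1.7 left 46.6
H rel jar: ahead -85.4 left 3.4
side R [0.63192315 0.3469534 ] L [0.55074398 0.37763603] H [0.56258997 0.28527223] J [0.59676029 0.35904292]
R rel jar: ahead 0.8 left -37.2
L rel jar: ahead 1.5 left 49.6
H rel jar: ahead -81.0 left 6.5
```

Emit:
{"method": "apply_moves", "body": {
  "plan": [
    [[69,0.16,0.16,-0.02,0,0,0.003],[69,0.14,0.16,0,0,0,0],[69,0,0,0,0,0,0]]
  ]
}}

```text
time_s: 11.13
tcp_pos: [0.4073, -0.0152, 0.0149]
ee_rot: [[0.938, -0.348, -0.012], [-0.348, -0.938, -0.006], [-0.01, 0.01, -1.0]]
wrist_force: [0.5, 0.5, -0.4]
gripper_width: 0.691
```

```bash
python3 - <<'E'
from h import *
need(.4125,-.0122,.0145,-20);rel()
c=capture('top');d=capture('side')
cv2.imwrite('pics/top4c.png',cv2.resize(c['pixels'][180:260,160:280,::-1],None,fx=6,fy=6,interpolation=cv2.INTER_CUBIC))
cv2.imwrite('pics/side4c.png',cv2.resize(d['pixels'][300:420,240:380,::-1],None,fx=5,fy=5,interpolation=cv2.INTER_CUBIC))
E
```

```text
t 11.1333 tcp [ 0.4073 -0.0152  0.0149] F [ 0.5  0.5 -0.4] w 0.691 =mm 60.1
mm [ 5.2  3.  -0.4] units [ 0.21  0.12 -0.01] rot [ 0.0063 -0.0125  0.006 ]
yaw -20.35 jar ahead mm 6.1 left mm -3.9 u [0.348 0.938] v [-0.938  0.348]
```

View pics/top4c.png

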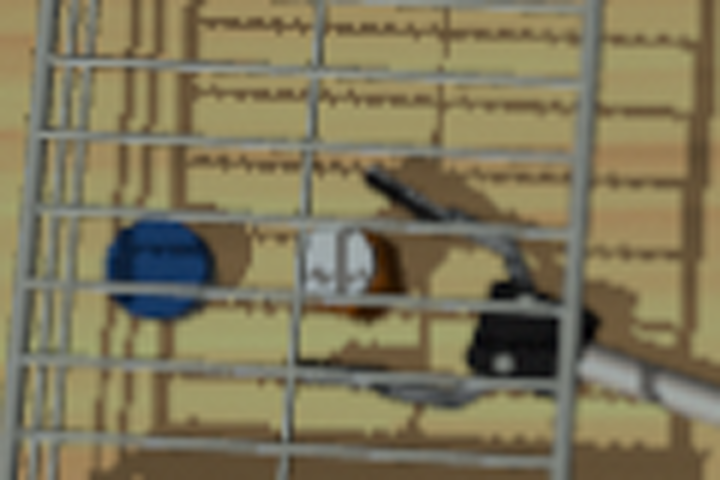

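View pics/side4c.png

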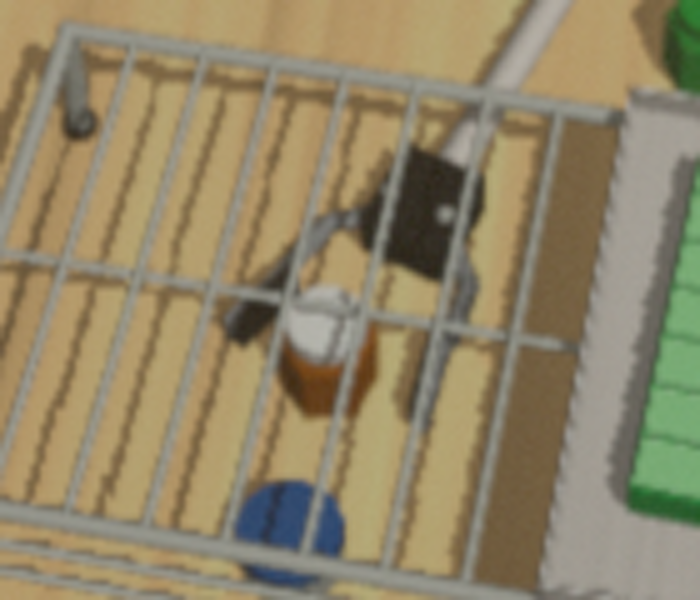

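Emit:
{"method": "apply_moves", "body": {
  "plan": [
    [[69,0.07,0.16,0,0.006,-0.012,0],[69,0.07,0.16,0,0,0,0],[69,0,0,0,0,0,0]]
  ]
}}

```text
time_s: 11.48
tcp_pos: [0.409, -0.0082, 0.0147]
ee_rot: [[0.937, -0.35, -0.003], [-0.35, -0.937, -0.001], [-0.003, 0.002, -1.0]]
wrist_force: [0.9, 0.1, 0.7]
gripper_width: 0.695
```

```bash
python3 - <<'E'
from h import *
need(.4125,-.0122,.0145,-20);rel()
d=capture('side')
cv2.imwrite('pics/side5c.png',cv2.resize(d['pixels'][300:420,240:380,::-1],None,fx=5,fy=5,interpolation=cv2.INTER_CUBIC))
E
```

```text
t 11.4833 tcp [ 0.409  -0.0082  0.0147] F [0.9 0.1 0.7] w 0.695 =mm 60.4
mm [ 3.5 -4.  -0.2] units [ 0.14 -0.16 -0.01] rot [ 0.0013 -0.0032  0.0081]
yaw -20.46 jar ahead mm -1.0 left mm -3.9 u [0.35  0.937] v [-0.937  0.35 ]
```

View pics/side5c.png

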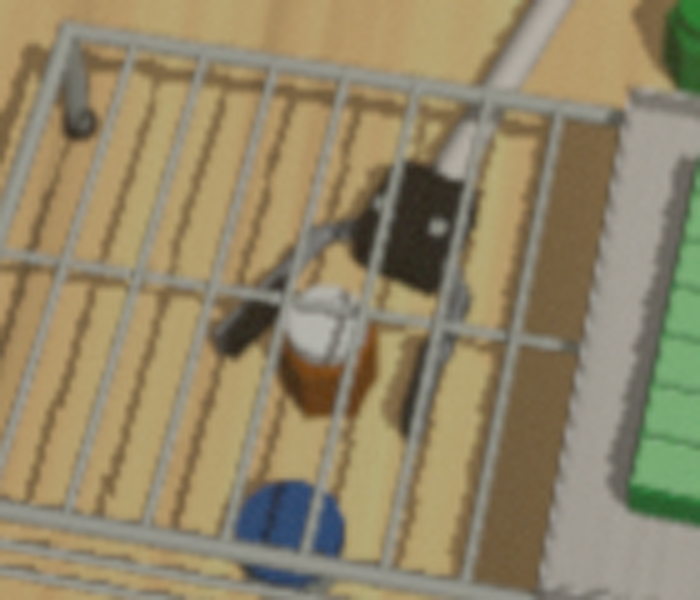

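Emit:
{"method": "apply_moves", "body": {
  "plan": [
    [[67,0,0,0,0,0,0],[65,0,0,0,0,0,0],[63,0,0,0,0,0,0],[61,0,0,0,0,0,0],[60,0,0,0,0,0,0],[59,0,0,0,0,0,0],[58,0,0,0,0,0,0],[58,0,0,0,0,0,0]]
  ]
}}

```text
time_s: 12.2
tcp_pos: [0.4081, -0.0087, 0.0146]
ee_rot: [[0.937, -0.35, -0.005], [-0.35, -0.937, -0.002], [-0.004, 0.003, -1.0]]
wrist_force: [-0.2, -2.3, 2.4]
gripper_width: 0.587
```

```bash
python3 - <<'E'
from h import *
need(.4125,-.0122,.0145,-20);rel()
d=capture('side')
cv2.imwrite('pics/side6c.png',cv2.resize(d['pixels'][300:420,240:380,::-1],None,fx=5,fy=5,interpolation=cv2.INTER_CUBIC))
E
```

```text
t 12.2 tcp [ 0.4081 -0.0087  0.0146] F [-0.2 -2.3  2.4] w 0.587 =mm 51.1
mm [ 4.4 -3.5 -0.1] units [ 0.18 -0.14 -0.01] rot [ 0.0018 -0.0047  0.0087]
yaw -20.5 jar ahead mm -0.1 left mm -4.3 u [0.35  0.937] v [-0.937  0.35 ]
```

View pics/side6c.png

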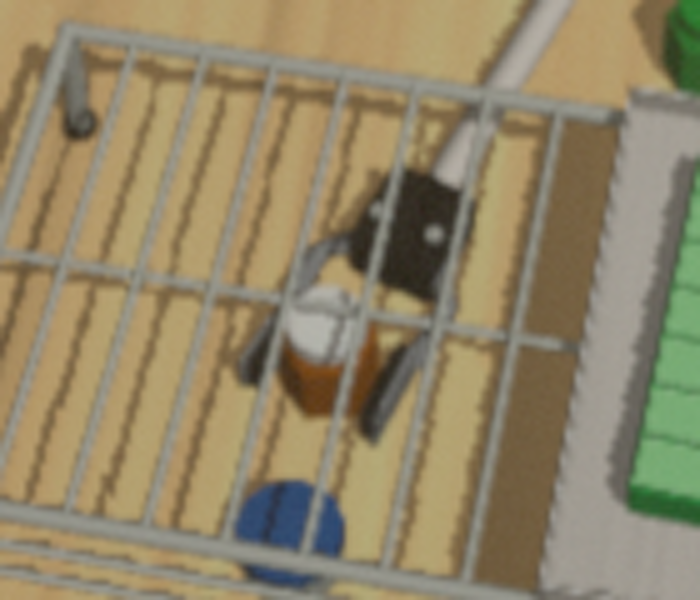

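Emit:
{"method": "apply_moves", "body": {
  "plan": [
    [[57,0,0,0,0,0,0],[56,0,0,0,0,0,0],[55.5,0,0,0,0,0,0],[55,0,0,0,0,0,0],[55,0,0,0,0,0,0],[55,0,0,0,0,0,0]]
  ]
}}

```text
time_s: 12.75
tcp_pos: [0.4079, -0.0089, 0.0146]
ee_rot: [[0.936, -0.352, -0.005], [-0.352, -0.936, -0.002], [-0.004, 0.003, -1.0]]
wrist_force: [0.1, -1.7, 2.6]
gripper_width: 0.553
```

```bash
python3 - <<'E'
from h import *
need(.4125,-.0122,.0145,-20);rel()
d=capture('side');print(sense()['gripper_width'])
cv2.imwrite('pics/side7c.png',cv2.resize(d['pixels'][300:420,240:380,::-1],None,fx=5,fy=5,interpolation=cv2.INTER_CUBIC))
E
```

```text
t 12.75 tcp [ 0.4079 -0.0089  0.0146] F [ 0.1 -1.7  2.6] w 0.553 =mm 48.1
mm [ 4.6 -3.3 -0.1] units [ 0.18 -0.13 -0.01] rot [ 0.0018 -0.0049  0.0103]
yaw -20.59 jar ahead mm 0.1 left mm -3.8 u [0.352 0.936] v [-0.936  0.352]
0.5507916190926678
```

View pics/side7c.png

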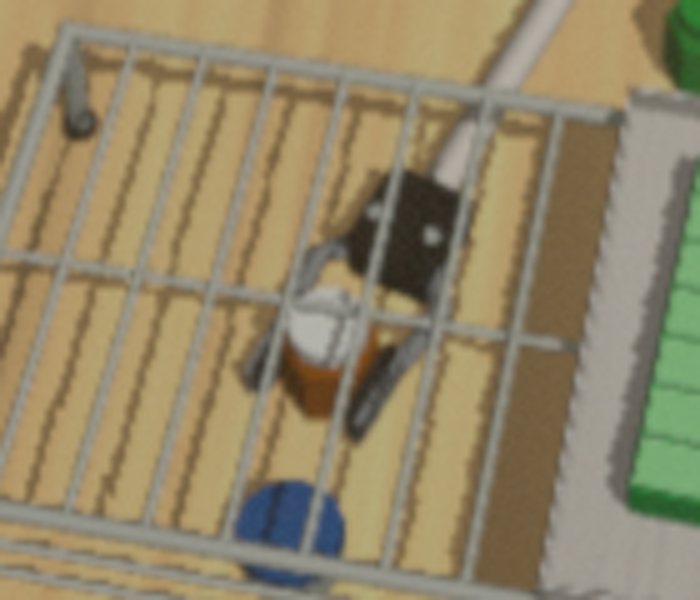

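Emit:
{"method": "apply_moves", "body": {
  "plan": [
    [[54.5,0,0,0,0,0,0],[54,0,0,0,0,0,0],[53.5,0,0,0,0,0,0],[53,0,0,0,0,0,0],[53,0,0,0,0,0,0],[53,0,0,0,0,0,0]]
  ]
}}

```text
time_s: 13.3
tcp_pos: [0.4079, -0.009, 0.0146]
ee_rot: [[0.936, -0.352, -0.005], [-0.352, -0.936, -0.002], [-0.004, 0.003, -1.0]]
wrist_force: [-0.7, -2.8, 2.2]
gripper_width: 0.547
```

```bash
python3 - <<'E'
from h import *
need(.4125,-.0122,.0145,-20);rel()
d=capture('side');print(sense()['gripper_width'],sense()['effort'])
cv2.imwrite('pics/side8c.png',cv2.resize(d['pixels'][300:420,240:380,::-1],None,fx=5,fy=5,interpolation=cv2.INTER_CUBIC))
E
```

```text
t 13.3 tcp [ 0.4079 -0.009   0.0146] F [-0.7 -2.8  2.2] w 0.547 =mm 47.6
mm [ 4.6 -3.2 -0.1] units [ 0.18 -0.13 -0.01] rot [ 0.0018 -0.005   0.0106]
yaw -20.61 jar ahead mm 0.3 left mm -3.7 u [0.352 0.936] v [-0.936  0.352]
0.549792503168691 [  1.17028467 -26.43876314   9.32468891   1.91190563   0.33062484
   0.1412401 ]
```

View pics/side8c.png

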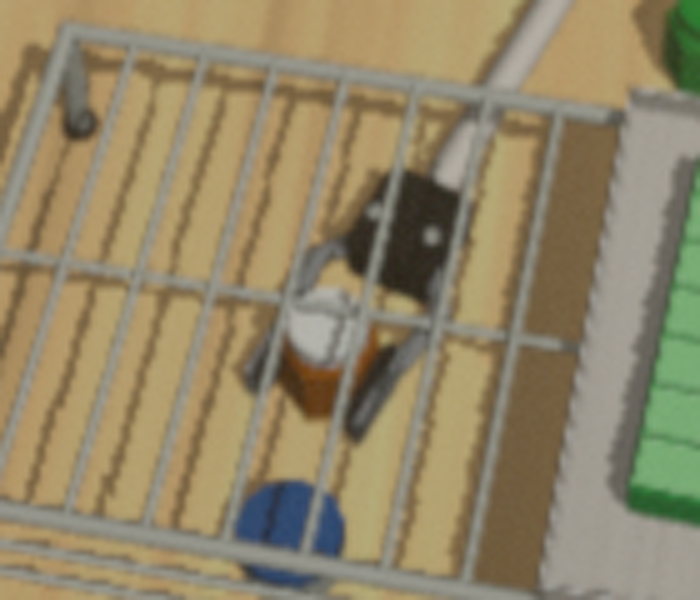

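```bash
cat >> h.py <<'E'
def wavg(n=8):
    w=[];f=[]
    for i in range(n):
        s=sense();w.append(s['gripper_width']);f.append(s['wrist_force']);capture('side')
    print('w mean %.2f%% sd %.2f'%(100*np.mean(w),100*np.std(w)),'mm %.2f'%(87*np.mean(w)),'F',np.mean(f,0).round(2))
E
python3 -c "
from h import *
wavg()"
```

```text
w mean 54.75% sd 0.22 mm 47.63 F [-0.93 -2.33  2.04]
```

Emit:
{"method": "apply_moves", "body": {
  "plan": [
    [[52.5,0,0,0,0,0,0],[52,0,0,0,0,0,0],[52,0,0,0,0,0,0]]
  ]
}}

```text
time_s: 14.0
tcp_pos: [0.4078, -0.009, 0.0146]
ee_rot: [[0.936, -0.352, -0.005], [-0.352, -0.936, -0.002], [-0.004, 0.003, -1.0]]
wrist_force: [-0.5, -2.2, 2.6]
gripper_width: 0.551
```

```bash
python3 -c "
from h import *
wavg();need(.4125,-.0122,.0145,-20);rel()"
```

```text
w mean 54.95% sd 0.18 mm 47.81 F [-0.59 -2.62  2.38]
t 14.4 tcp [ 0.4079 -0.009   0.0146] F [-1.  -3.1  2.4] w 0.549 =mm 47.7
mm [ 4.6 -3.2 -0.1] units [ 0.19 -0.13 -0.  ] rot [ 0.0018 -0.005   0.0106]
yaw -20.61 jar ahead mm 0.3 left mm -3.7 u [0.352 0.936] v [-0.936  0.352]
```

Emit:
{"method": "apply_moves", "body": {
  "plan": [
    [[54.4,0,0,0,0,0,0],[54.4,0,0,0,0,0,0],[54.4,0,0,0,0,0,0]]
  ]
}}

```text
time_s: 14.65
tcp_pos: [0.4079, -0.0089, 0.0146]
ee_rot: [[0.936, -0.352, -0.005], [-0.352, -0.936, -0.002], [-0.004, 0.003, -1.0]]
wrist_force: [0.4, -2.8, 2.1]
gripper_width: 0.552
```

```bash
python3 -c "
from h import *
wavg(16)"
```

```text
w mean 54.94% sd 0.21 mm 47.80 F [-0.67 -2.21  2.22]
```

Emit:
{"method": "apply_moves", "body": {
  "plan": [
    [[55.2,0,0,0,0,0,0],[55.2,0,0,0,0,0,0],[55.2,0,0,0,0,0,0]]
  ]
}}

```text
time_s: 15.7
tcp_pos: [0.408, -0.0087, 0.0146]
ee_rot: [[0.936, -0.352, -0.005], [-0.352, -0.936, -0.002], [-0.004, 0.003, -1.0]]
wrist_force: [-0.2, -2.3, 2.5]
gripper_width: 0.555
```

```bash
python3 -c "
from h import *
wavg(16);need(.4125,-.0122,.0145,-20)"
```

```text
w mean 55.53% sd 0.21 mm 48.31 F [-0.68 -1.52  2.16]
t 16.5 tcp [ 0.408  -0.0087  0.0146] F [-0.5 -1.6  1.9] w 0.558 =mm 48.5
mm [ 4.5 -3.5 -0.1] units [ 0.18 -0.14 -0.01] rot [ 0.0015 -0.0047  0.0105]
```

Emit:
{"method": "apply_moves", "body": {
  "plan": [
    [[54.4,0,0,0,0,0,0],[54.4,0,0,0,0,0,0],[54.4,-0.03,-0.1,0,0,0,0],[54.4,-0.05,-0.2,0,0,0,0],[54.4,-0.05,-0.3,0,0,0,0],[54.4,-0.05,-0.4,0,0,0,0],[54.4,-0.05,-0.4,0,0,0,0],[54.4,0,0,0,0,0,0]]
  ]
}}

```text
time_s: 17.17
tcp_pos: [0.404, -0.0448, 0.0147]
ee_rot: [[0.938, -0.346, -0.001], [-0.346, -0.938, -0.001], [-0.001, 0.001, -1.0]]
wrist_force: [-0.9, -2.2, 0.9]
gripper_width: 0.551
```

```bash
python3 - <<'E'
from h import *
need(.3955,-.1887,.0146,-20.6)
wavg(4)
d=capture('side');c=capture('top')
cv2.imwrite('pics/side9c.png',cv2.resize(d['pixels'][280:400,240:380,::-1],None,fx=5,fy=5,interpolation=cv2.INTER_CUBIC))
E
```

```text
t 17.1667 tcp [ 0.404  -0.0448  0.0147] F [-0.9 -2.2  0.9] w 0.551 =mm 48.0
mm [-8.500e+00 -1.439e+02 -1.000e-01] units [-0.34 -5.75 -0.  ] rot [ 0.0006 -0.0011 -0.0064]
w mean 54.99% sd 0.11 mm 47.84 F [-0.46 -2.31  1.52]
```

View pics/side9c.png

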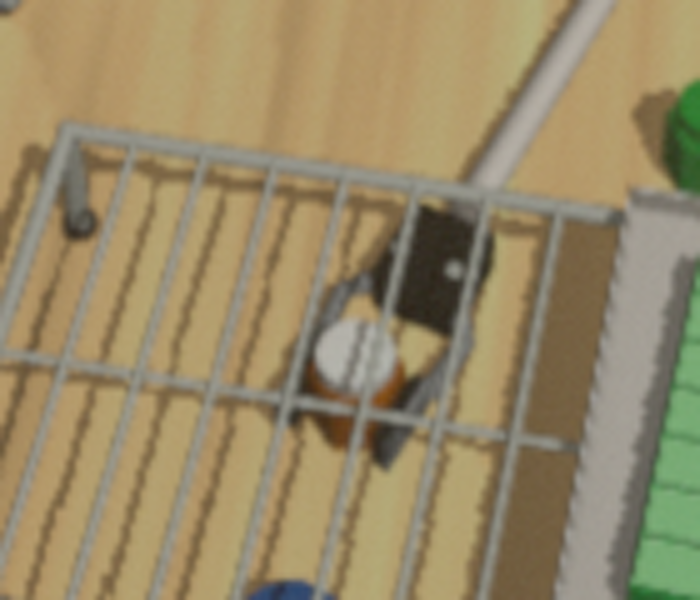

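Jar (355,370 in the crop) came along upright between both jaws. I'll pull it the rest of the way.

Emit:
{"method": "apply_moves", "body": {
  "plan": [
    [[54.4,-0.03,-0.2,0,0,0,0],[54.4,-0.03,-0.4,0,0,0,0],[54.4,-0.03,-0.5,0,0,0,0],[54.4,-0.03,-0.5,0,0,0,0],[54.4,-0.03,-0.5,0,0,0,0],[54.4,-0.03,-0.5,0,0,0,0],[54.4,-0.03,-0.5,0,0,0,0],[54.4,-0.03,-0.5,0,0,0,0],[54.4,-0.03,-0.5,0,0,0,0],[54.4,-0.03,-0.4,0,0,0,0],[54.4,-0.03,-0.2,0,0,0,0],[54.4,0,0,0,0,0,0]]
  ]
}}

```text
time_s: 18.47
tcp_pos: [0.3997, -0.1616, 0.0146]
ee_rot: [[0.944, -0.329, 0.005], [-0.329, -0.944, 0.002], [0.004, -0.003, -1.0]]
wrist_force: [-0.5, -1.7, 3.2]
gripper_width: 0.549
```

```bash
python3 - <<'E'
from h import *
need(.3955,-.1887,.0146,-20.6)
d=capture('side');c=capture('top')
T=recognise('jar',c)[:3]; print([(round(r['score'],2),world(c,r['at']).round(3)) for r in T])
T=recognise('jar',d)[:3]; print([(round(r['score'],2),world(d,r['at']).round(3)) for r in T])
cv2.imwrite('pics/side10c.png',cv2.resize(d['pixels'][230:400,200:420,::-1],None,fx=3.5,fy=3.5,interpolation=cv2.INTER_CUBIC))
E
```

```text
t 18.4667 tcp [ 0.3997 -0.1616  0.0146] F [-0.5 -1.7  3.2] w 0.549 =mm 47.8
mm [ -4.2 -27.1  -0. ] units [-0.17 -1.08 -0.  ] rot [-0.0017  0.0048 -0.0243]
[(0.78, array([0.574, 0.212, 0.047])), (0.74, array([0.451, 0.179, 0.049])), (0.65, array([0.789, 0.227, 0.047]))]
[(0.67, array([0.792, 0.24 , 0.034])), (0.66, array([0.449, 0.19 , 0.034])), (0.56, array([0.579, 0.218, 0.043]))]
```

View pics/side10c.png

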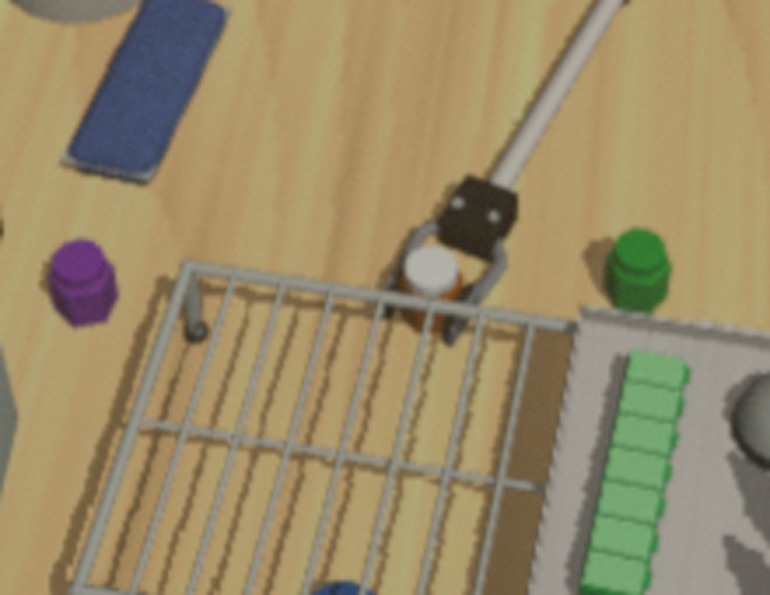

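Emit:
{"method": "apply_moves", "body": {
  "plan": [
    [[54.4,-0.02,-0.2,0,0,0,-0.002],[54.4,-0.02,-0.4,0,0,0,-0.003],[54.4,-0.02,-0.5,0,0,0,-0.003],[54.4,-0.02,-0.4,0,0,0,-0.002],[54.4,-0.02,-0.2,0,0,0,0],[54.4,0,0,0,0,0,0],[54.4,0,0,0,0,0,0]]
  ]
}}

```text
time_s: 19.25
tcp_pos: [0.3977, -0.2044, 0.0147]
ee_rot: [[0.942, -0.335, 0.006], [-0.335, -0.942, 0.003], [0.005, -0.005, -1.0]]
wrist_force: [0.6, 2.7, 1.3]
gripper_width: 0.553
```

```bash
python3 - <<'E'
from h import *
need(.3955,-.2087,.0146,-20.6);wavg(4)
d=capture('side');c=capture('top')
T=recognise('jar',c)[:3]; print([(round(r['score'],2),world(c,r['at']).round(3)) for r in T])
cv2.imwrite('pics/side11c.png',cv2.resize(d['pixels'][230:400,200:420,::-1],None,fx=3.5,fy=3.5,interpolation=cv2.INTER_CUBIC))
E
```

```text
t 19.25 tcp [ 0.3977 -0.2044  0.0147] F [0.6 2.7 1.3] w 0.553 =mm 48.1
mm [-2.2 -4.3 -0.1] units [-0.09 -0.17 -0.  ] rot [-0.0029  0.0061 -0.0184]
w mean 55.41% sd 0.14 mm 48.21 F [-0.08 -0.63  0.32]
[(0.74, array([0.45 , 0.175, 0.048])), (0.69, array([0.572, 0.164, 0.045])), (0.69, array([0.787, 0.226, 0.046]))]
```

View pics/side11c.png

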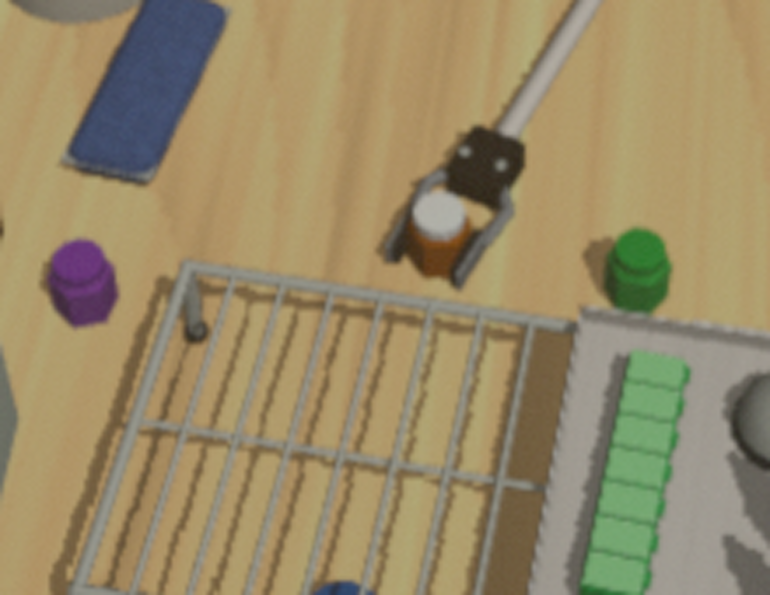

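Emit:
{"method": "apply_moves", "body": {
  "plan": [
    [[56,0,0,0,0,0,0],[58,0,0,0,0,0,0],[60,0,0,0,0,0,0],[62,0,0,0,0,0,0],[64,0,0,0,0,0,0],[66,0,0,0,0,0,0],[68,0,0,0,0,0,0],[69.5,0,0,0,0,0,0],[69.5,0,0,0,0,0,0]]
  ]
}}

```text
time_s: 20.35
tcp_pos: [0.3988, -0.2024, 0.0148]
ee_rot: [[0.943, -0.333, 0.008], [-0.333, -0.943, 0.004], [0.007, -0.007, -1.0]]
wrist_force: [0.1, 1.9, 0.2]
gripper_width: 0.691
```

```bash
python3 - <<'E'
from h import *
need(.3955,-.2087,.0146,-20.6)
d=capture('side');c=capture('top')
T=recognise('jar',c)[:3]; print([(round(r['score'],2),world(c,r['at']).round(3)) for r in T])
cv2.imwrite('pics/side12c.png',cv2.resize(d['pixels'][230:400,200:420,::-1],None,fx=3.5,fy=3.5,interpolation=cv2.INTER_CUBIC))
cv2.imwrite('pics/top12c.png',cv2.resize(c['pixels'][150:300,180:380,::-1],None,fx=4,fy=4,interpolation=cv2.INTER_CUBIC))
E
```

```text
t 20.35 tcp [ 0.3988 -0.2024  0.0148] F [0.1 1.9 0.2] w 0.691 =mm 60.1
mm [-3.3 -6.3 -0.2] units [-0.13 -0.25 -0.01] rot [-0.0039  0.0084 -0.02  ]
[(0.77, array([0.452, 0.178, 0.05 ])), (0.72, array([0.787, 0.227, 0.048])), (0.55, array([0.574, 0.168, 0.048]))]
```

View pics/side12c.png

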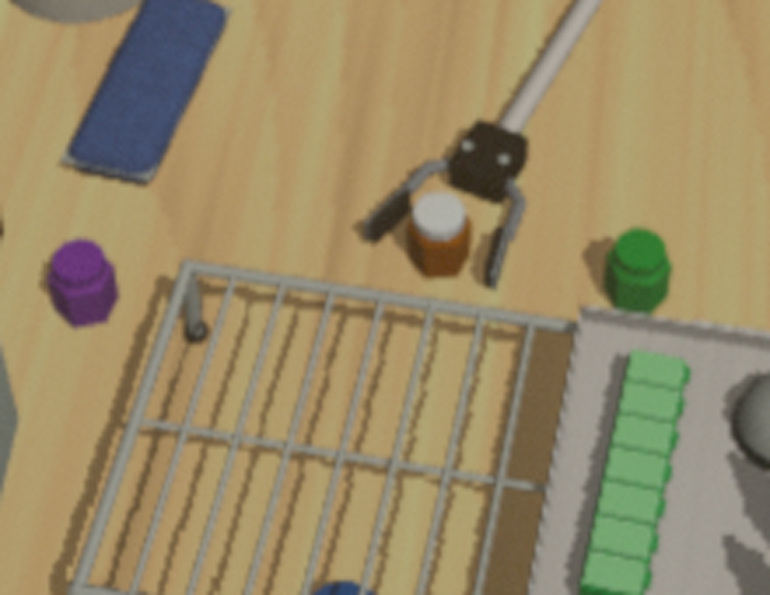

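View pics/top12c.png

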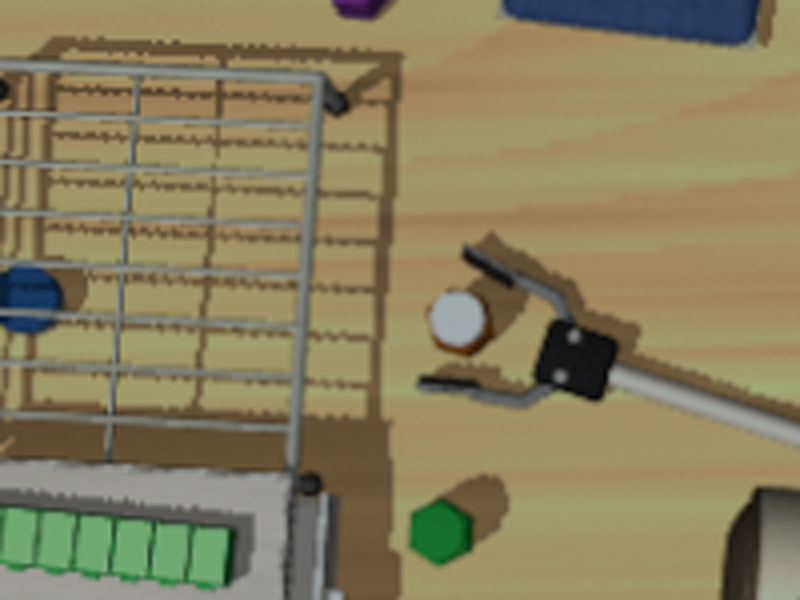

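Emit:
{"method": "apply_moves", "body": {
  "plan": [
    [[69.5,-0.09,-0.25,0,0,0,0],[69.5,-0.15,-0.4,0,0,0,0],[69.5,-0.15,-0.4,0,0,0,0],[69.5,-0.15,-0.4,0,0,0,0],[69.5,-0.15,-0.4,0,0,0,0],[69.5,-0.15,-0.4,0,0,0,0],[69.5,0,0,0,0,0,0]]
  ]
}}

```text
time_s: 21.08
tcp_pos: [0.3766, -0.2625, 0.0148]
ee_rot: [[0.944, -0.331, 0.009], [-0.331, -0.944, 0.003], [0.007, -0.006, -1.0]]
wrist_force: [-0.4, -0.4, 0.9]
gripper_width: 0.697
```

```bash
python3 - <<'E'
from h import *
need(.3955,-.2087,.0146,-20)
c=capture('top')
T=recognise('jar',c)[:3]; print([(round(r['score'],2),world(c,r['at']).round(3)) for r in T])
cv2.imwrite('pics/top13c.png',cv2.resize(c['pixels'][150:300,180:380,::-1],None,fx=4,fy=4,interpolation=cv2.INTER_CUBIC))
E
```

```text
t 21.0833 tcp [ 0.3766 -0.2625  0.0148] F [-0.4 -0.4  0.9] w 0.697 =mm 60.7
mm [18.9 53.8 -0.2] units [ 0.76  2.15 -0.01] rot [-0.0034  0.009  -0.0121]
[(0.74, array([0.786, 0.227, 0.046])), (0.66, array([0.452, 0.178, 0.049])), (0.63, array([0.573, 0.166, 0.049]))]
```

View pics/top13c.png

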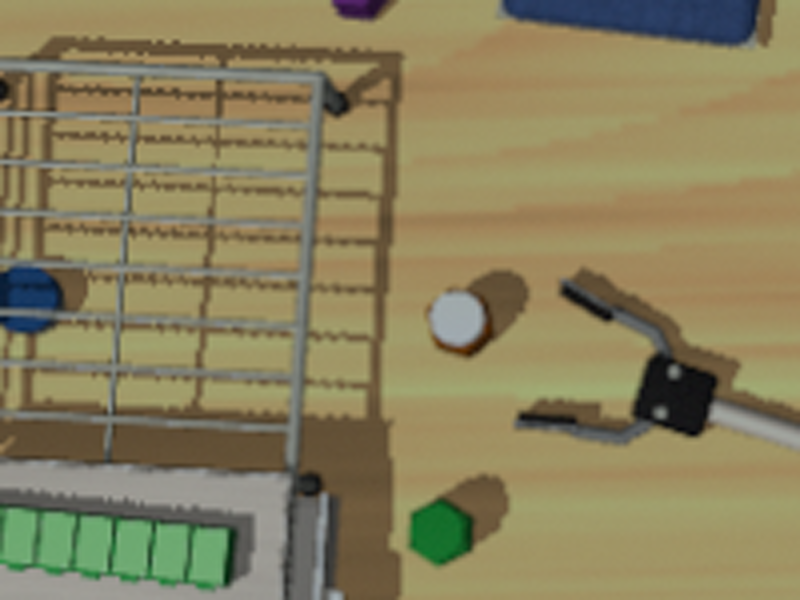

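Reacher is clear of the jar. I'll open the fingers and lift straight up.

Emit:
{"method": "apply_moves", "body": {
  "plan": [
    [[73,0,0,0,0,0,0],[78,0,0,0,0,0,0],[90,0,0,0,0,0,0],[98,0,0,0,0,0,0],[98,0,0,0,0,0,0],[98,0,0,0.3,0,0,0],[98,0,0,0.5,0,0,0],[98,0,0,0.8,0,0,0],[98,0,0,0.9,0,0,0],[98,0,0,0.9,0,0,0],[98,0,0,0.9,0,0,0],[98,0,0,0,0,0,0]]
  ]
}}

```text
time_s: 22.18
tcp_pos: [0.3749, -0.2585, 0.128]
ee_rot: [[0.945, -0.327, 0.003], [-0.327, -0.945, 0.005], [0.001, -0.006, -1.0]]
wrist_force: [0.5, 0.3, 0.2]
gripper_width: 0.979
```

```bash
python3 - <<'E'
from h import *
need(.3955,-.2087,.0146,-20)
c=capture('side');save(c,'side14');t=capture('top')
for l in ('jar','tin','mug'):
  print(l,[(round(r['score'],2),world(t,r['at']).round(3)) for r in recognise(l,t)[:3]])
for nm,cc in (('side',c),('top',t)):
    W=rgbd(cc); u=np.array([.331,.944]);m=(W[...,2]>.012)&(W[...,2]<.06)&(W[...,0]>.4)&(W[...,0]<.52)&(W[...,1]<.02)&(W[...,1]>-.15)
    print(nm,'shaft zmax',np.percentile(W[m][:,2],[50,90,99]) if m.sum() else None)
E
```

```text
t 22.1833 tcp [ 0.3749 -0.2585  0.128 ] F [0.5 0.3 0.2] w 0.979 =mm 85.2
mm [  20.6   49.8 -113.4] units [ 0.82  1.99 -4.54] rot [-0.0051  0.0033 -0.0163]
jar [(0.55, array([0.574, 0.165, 0.048])), (0.5, array([0.789, 0.227, 0.049]))]
tin [(0.7, array([0.602, 0.434, 0.021])), (0.24, array([0.575, 0.163, 0.044]))]
mug [(0.83, array([ 0.771, -0.232,  0.045])), (0.59, array([0.389, 0.253, 0.034])), (0.48, array([0.571, 0.168, 0.046]))]
side shaft zmax [0.01918675 0.02264455 0.02529151]
top shaft zmax [0.0206489  0.02380931 0.02587841]
```

View pics/side14.png

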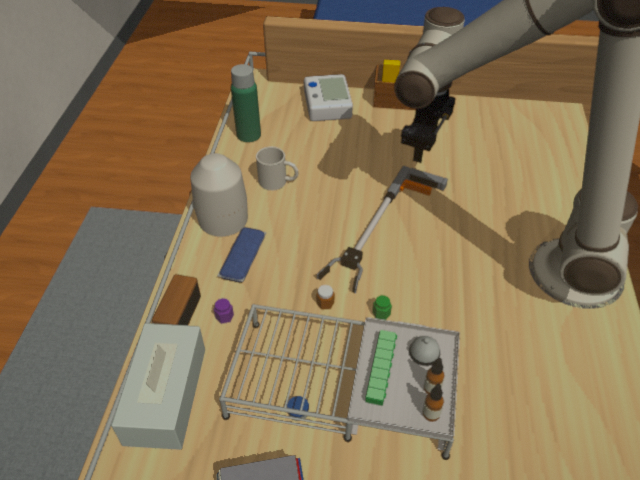

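```bash
python3 -c "
from h import *
print(finish_job())"
```

```text
the job is handed in; nothing more can be done
None
```

The amber jar now stands upright on the shelf about 85 mm in front of the rack. The job was handed in at about 22 s of the 66 s; the station gave no verdict.

**What I did:** I took the reacher by handle and trigger and slid it level along the shelf. I turned it about 25° so the pads met two flats of the jar, then brought the open jaws around it. The squeeze should have put about 4 to 5 N on each jaw, estimated from how far the fingers lagged their target since nothing measures it directly. The jar came out upright. I then opened the jaws, backed the reacher about 60 mm off the jar, and let go.

**Last checks:**
- **Jar:** at x 0.574, y 0.165, upright and touching nothing.
- **Reacher:** lies flat on the shelf (shaft top about 2.5 cm up), with the gripper open above it.
- **Bystanders:** the tin and mug read within about 6 mm of their first positions, which is network noise. The bottles, bell, organizer, drawer and spectacles case I compared only by eye in the side picture; they look unmoved.

**Disagreements:**
- **Jaw position:** the pictures put the jaws 4 to 9 mm from where the arm's pose predicted, so I corrected from the pictures.
- **Grip reading:** just before release the mean finger opening read 55.4% instead of about 54.9%, so the grip had probably eased a little. The jar was already clear of the rack by then.

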